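Load and lock the sample shaker

TASK

Get the bench shaker ready for a run: first pull the transit plug straight up out of its socket and put it in the steel pan. Then stand every sample jar and tin upright in the channel on the shaker's deck, wind the handwheel clockwise until the clamp bar is home against its stops, and finally press the lock lever down until the catch clicks over it and it stays down by itself. Leave the bottle, the plastic tub and the handset where they are, and everything let go.

Things in the scene. Friction and masses are not known exactly. Their poses are not given: they have to be found in the camera images.
- shaker: Bench shaker, fixed: white base, blue deck 264 x 464 mm, 60 mm above the bench. Origin: centre of its underside; x away from the robot at yaw 0, y along its length, z up. On the deck: channel along the middle (fence on its +x side, clamp bar on its -x side), handwheel at (-85, 0) mm, plug socket at (-60, -190), lock lever along the +y end at y = 185 with a brass catch beside it.
- channel (a point): On the channel floor (deck, 60 mm above the bench), mid-length and mid-width with the bar home; axes as the shaker's. Runs along y, -172 to +172 mm clear: four samples fit easily 72 mm apart. Fence face at x = +32 mm; clamp bar face at x = -54 mm wound back, -32 mm home (64 mm gap). Fence, bar and end cheeks are 24 mm tall.
- clamp_bar (a joint): Clamp bar's travel in m: 0 wound back, 0.022 home against its two stops. Driven only by the handwheel, 6.5 mm per rad. It pushes upright samples ahead of it if need be.
- wheel (a joint): Handwheel angle in rad, vertical axis, grows clockwise seen from above; 0 to 3.385 (bar home). Starts somewhere in 0 to 0.6 and stays where it is left. Friction about 0.1 N m.
- wheel_grip (a point): On the handwheel's axis, 112 mm above the bench, turning with the wheel. The wheel is a black disc 80 mm in diameter (top 90 mm above the bench) with an upright grip bar across it: 72 mm long along this point's x, 14 mm thick along its y, from 90 to 124 mm above the bench.
- lever (a joint): Lock lever angle in rad: 0 up (sprung, tilted 0.45 rad up towards the robot side), grows as it is pressed down, 0.47 bottomed. Pressed to about 0.44 or more the sprung catch snaps over it and holds it at about 0.42 when let go; short of that it springs up again. About 4 N at the pad to start it, 7 to 13 N near the bottom.
- lever_pad (a point): Centre of the top of the black pad at the lever's free end (pad 40 mm along the lever, 36 mm wide), where to press from above; moves with the lever (about 170 mm above the bench when up, 108 mm when down).
- lever_hinge (a point): Lever's hinge axis (along the shaker's y), 95 mm above the bench; the pad is 150 mm from it towards the shaker's -x. The lever swings straight down in the shaker's x-z plane.
- plug: Transit plug, 90 mm tall, 0.14 kg, upright in its 36 mm deep socket: steel shank 22 x 22 mm, black 40 x 40 mm flange 40 to 46 mm up, above it a black grip 16 mm thick (x), 50 mm wide (y), 46 to 90 mm up. Origin: centre of its underside, on the deck at the start. Two sprung balls hold it: about 6 to 12 N straight up over the first few mm; clear of the socket after 40 mm.
- pan: Open stainless pan, fixed, 176 (x) x 162 (y) mm outside, rim flange 12 mm more all round, 65 mm deep, 4 mm walls and floor; origin: centre of its underside.
- jar1: Amber sample jar with white lid, 56 mm in diameter and 72 mm tall, about 0.25 kg; origin: centre of its underside, z up its axis. One of the samples to load; may be absent (None).
- jar2: Amber sample jar with white lid, 56 mm in diameter and 72 mm tall, about 0.25 kg; origin: centre of its underside, z up its axis. One of the samples to load; may be absent (None).
- tin1: Sample tin, metal with a paper band, 56 mm in diameter and 72 mm tall, about 0.25 kg; origin: centre of its underside, z up its axis. One of the samples to load; may be absent (None).
- tin2: Sample tin, metal with a paper band, 56 mm in diameter and 72 mm tall, about 0.25 kg; origin: centre of its underside, z up its axis. One of the samples to load; may be absent (None).
- bottle: Clear reagent bottle, 66 mm in diameter, 165 mm tall, taller than the samples: leave alone. Origin: centre of its underside.
- tub: White open plastic tub, 100 x 120 x 90 mm: leave alone. Origin: centre of its underside.
- handset: Flat blue handset with a screen, 140 x 90 x 28 mm: leave alone. Origin: centre of its underside.
Mind the look-alikes: they are no part of the job. Leave any brown or red look-alike of the tin1 alone.

How it is judged:
By the outcome, as a careful person would: the job done as asked, in the order asked, and still so for the second after the job is handed in, with the robot touching nothing.
Of jar1, jar2, tin1, tin2 only 2 to 4 are there at a start; the rules pass over those that are not, and their reading is None.
At some moment in a run one of jar1, jar2, tin1, tin2 may be knocked a few centimetres aside while the robot is not near it.
Once in a run the grip may slacken for a moment while it holds something.
It also fails if it takes over 210 s, if anything falls off the work surface, if the arm or the gripper's body presses on something with over 40 N, if the wrist force passes 120 N, or if a joint passes its speed limit or range.

ROBOT

A 6-joint arm with a two-finger parallel gripper is mounted at the origin on the work surface. World frame = base frame: x ahead of the robot, y to its left, z up, the work surface at z = 0. Lengths are in m, angles in rad, forces in N, time in s.
With the tool pointing down it reaches from about 0.3 to 0.85 m from the base axis. Payload 4.2 kg.
Tool frame: the origin (TCP) lies midway between the tips of the shut fingers; the grasp point (between the pads) lies 19 mm behind it (manip.grip_depth is the distance from the TCP to the grasp point, in m); z points along the fingers, y is the line along which they close (so a half turn about z gives the same grasp; the last joint's range is limited). The gripper opens to 91 mm and grips with 3 to 60 N. Pads are 32 mm wide; open, the fingers measure 118 mm over their backs; the gripper's body (76 mm by 178 mm) begins 60 mm behind the grasp point.
Start: joints at [1.239, 0.32, 1.565, -0, 1.257, -0.02], TCP at [0.176, 0.547, 0.214] pointing down, gripper open.
Joint ranges: [-3.11, 3.11], [-0.84, 2.01], [0.21, 2.61], [-1.34, 4.49], [0.05, 2.63], [-2.56, 2.56]. Speed limits (rad/s): [2.57, 2.57, 3.14, 3.14, 3.14, 3.14].

INTERFACE

Orientations are given as a unit quaternion [w, x, y, z].
In Python, from rig import telemetry, vision, manip gives the robot as it stands.
- The arm moves only by the tool jog_arm, never from a script. Its argument "targets" is a list of rows, each an object with "slide": the shift along the tool's x, y, z in m, a list of three; "delta_rot": the turn, a rotation vector about the tool's x, y, z in rad, a list of three; "gripper": the opening, from 0 (shut) to 1 (fully open). In form: [{"slide": [x, y, z], "delta_rot": [wx, wy, wz], "gripper": gripper}, ...]. A call has 1 to 20 rows; each row shifts and turns the commanded pose from where the row before left it, along the tool's axes as they then stand; what a row does not reach is not made up. A row lasts 1/12 s, in which the tool goes at most 41.7 mm and 7.16 degrees, less where a joint would pass 70% of its speed; a pose out of reach is approached as far as the arm can. A call is refused whole if a number of a shift passes 0.0417 or a number of a turn 0.125, either way. A call with a gripper value outside its range is refused whole. The fingers move at their own pace and stop on an object; "newtons" is the grip in N (left out, the last holds). Time passes only in rows, so rows that do not move let the fingers close. It gives the time, the measured TCP pose, the force, the opening and the grip force at its end, in the units of the state.
- telemetry.state(): the state, without advancing time (a new reading comes with each control period).
- vision.camera(name): name is "scene" or "top" or "wrist"; returns a dict with "frame" (420x560x3 uint8, red, green, blue), "camera_matrix" (3x3 intrinsics, pixels), "R" (3x3) and "t" (3): a world point X has camera coordinates R X + t; the wrist camera has in their place "hand_eye" (4x4, takes a point from camera to tool coordinates, whose origin is the TCP and whose axes are the flange's). Camera axes: x right, y down, z forward; pixel columns grow to the right and rows downward; lengths in m; the calibration is good to about 2 mm. A picture is of the moment at which its call begins: read the wrist's pose just before it. There is no depth.
- manip.sign_off(): hands the job in; it is judged then, once.
The state is a dict: "t": time; "joint_positions": joint angles; "joint_velocities": joint speeds; "joint_efforts": joint torques, N m; "eef_pos": TCP position; "tool_rot": TCP orientation; "contact_force": force on the tool from outside, world axes, zero at the start; "moment": the same for the moment, N m; "finger_gap": opening from 0.0 (shut) to 1.0 (fully open); "gripper_force": force on a finger pad.
Only numpy, scipy, OpenCV 4.12 (cv2) and the standard library are available. Lean on these libraries where they do the work, as an engineer would, in place of code of your own. Each camera call takes 0.05 s, during which the arm holds its last target. There are 200 camera calls.

## Working session

There is one attempt and no reset: what is moved stays moved. The work goes in short steps, Python scripts to look and compute and a tool call to move; the robot and the scene stay as the last step left them, time stands still between calls to the robot, and variables do not carry over. Pictures are saved under pics/ and viewed, at most 14 in all, crops included, and the job is handed in when it is done.

Besides the shell and the picture viewer there is one more tool, called after "Request:" by a JSON object that holds its "fn" and its "kwargs", one argument or row to a line. jog_arm: Moves the arm, as the interface text tells. Its arguments: {"type":"object","properties":{"targets":{"type":"array","items":{"type":"object","properties":{"slide":{"type":"array","items":{"type":"number"}},"delta_rot":{"type":"array","items":{"type":"number"}},"gripper":{"type":"number"}}}},"newtons":{"type":"number"}},"required":["targets"]}

```bash
mkdir -p pics; cat > h.py <<'E'
import numpy as np, cv2
from rig import telemetry, vision, manip
from scipy.spatial.transform import Rotation as Ro
def cam(n,f=None):
    s=telemetry.state(); c=vision.camera(n)
    if n=='wrist':
        q=s['tool_rot']; T=np.eye(4); T[:3,:3]=Ro.from_quat([q[1],q[2],q[3],q[0]]).as_matrix(); T[:3,3]=s['eef_pos']
        W=np.linalg.inv(T@np.array(c['hand_eye'])); c['R']=W[:3,:3]; c['t']=W[:3,3]
    c['R']=np.array(c['R']);c['t']=np.array(c['t']);c['K']=np.array(c['camera_matrix'])
    if f:
        cv2.imwrite(f'pics/{f}.png',cv2.cvtColor(c['frame'],cv2.COLOR_RGB2BGR))
        np.savez(f'pics/{f}.npz',R=c['R'],t=c['t'],K=c['K'])
    return c
def px2w(c,u,v,z):
    d=c['R'].T@np.linalg.inv(c['K'])@np.array([u,v,1.]); o=-c['R'].T@c['t']
    return o+d*(z-o[2])/d[2]
def w2px(c,X):
    p=c['K']@(c['R']@np.array(X)+c['t']); return p[:2]/p[2]
E
python3 - <<'E'
from h import *
s=telemetry.state(); print({k:np.round(v,3).tolist() for k,v in s.items()}, manip.grip_depth)
for n in ('top','scene','wrist'):
    c=cam(n,n+'0'); print(n,np.round(c['K'],1).tolist(),np.round(-c['R'].T@c['t'],3))
    im=cv2.imread(f'pics/{n}0.png'); cv2.imwrite(f'pics/{n}0b.png',cv2.resize(im,(800,600),interpolation=cv2.INTER_CUBIC))
E
```

```text
{'t': 0.0, 'joint_positions': [1.239, 0.32, 1.566, -0.0, 1.257, -0.02], 'joint_velocities': [0.003, -0.0, -0.002, 0.001, -0.0, 0.001], 'joint_efforts': [-0.002, -41.247, -23.197, 0.073, 0.046, -0.0], 'eef_pos': [0.176, 0.547, 0.213], 'tool_rot': [-0.0, 0.155, 0.988, -0.001], 'contact_force': [-0.502, -0.457, -0.64], 'moment': [-0.014, 0.009, 0.032], 'gripper_force': 0.0, 'finger_gap': 0.999} 0.0188
top [[399.9, 0.0, 279.9], [0.0, 399.9, 209.9], [0.0, 0.0, 1.0]] [0.421 0.042 1.264]
scene [[536.0, 0.0, 277.3], [0.0, 536.0, 216.9], [0.0, 0.0, 1.0]] [ 1.169 -0.291  1.301]
wrist [[320.3, 0.0, 278.5], [0.0, 320.3, 213.3], [0.0, 0.0, 1.0]] [0.103 0.572 0.384]
```

View pics/top0b.png

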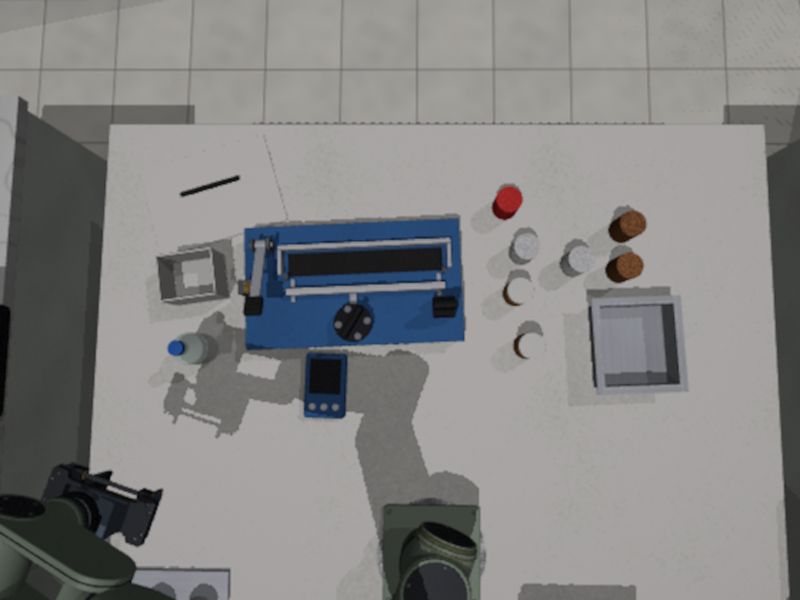

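View pics/scene0b.png

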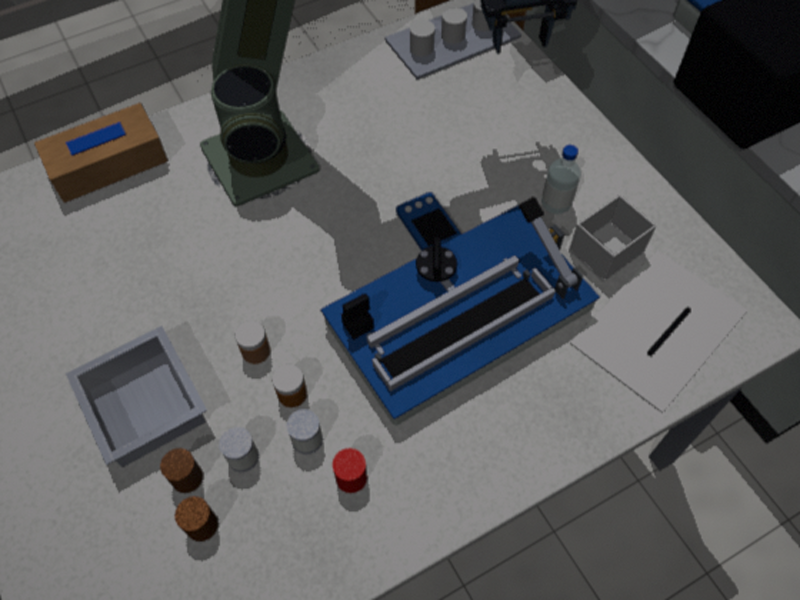

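Top view: white-lidded jars at (519,290) and (529,344), silvery tins at (525,246) and (578,259). Look-alikes are red (508,203) and brown (628,226), (627,266). The plug is at (445,306), the wheel at (352,321) and the lever pad at (254,305). One close crop to check these choices.

```bash
python3 - <<'E'
import cv2
a=cv2.imread('pics/top0.png')[125:285,165:325]; b=cv2.imread('pics/top0.png')[120:280,320:490]
a=cv2.resize(a,(400,400),interpolation=cv2.INTER_CUBIC); b=cv2.resize(b,(400,376),interpolation=cv2.INTER_CUBIC)
import numpy as np
o=np.zeros((600,800,3),np.uint8)
A=cv2.imread('pics/top0.png')[145:245,165:330]; B=cv2.imread('pics/top0.png')[122:280,330:485]
o=np.zeros((600,800,3),np.uint8)
o[:300,:495]=cv2.resize(A,(495,300),interpolation=cv2.INTER_CUBIC)  #x3 from (165,145)
S=cv2.imread('pics/scene0.png')[215:385,105:265]
o[300:600,:282]=cv2.resize(S,(282,300),interpolation=cv2.INTER_CUBIC)
o[:305,500:800]=cv2.resize(B,(300,305),interpolation=cv2.INTER_CUBIC)
S2=cv2.imread('pics/scene0.png')[130:295,220:425]
o[310:595,290:644]=cv2.resize(S2,(354,285),interpolation=cv2.INTER_CUBIC)
cv2.imwrite('pics/crop1.png',o)
E
```

```text
(no output)
```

View pics/crop1.png

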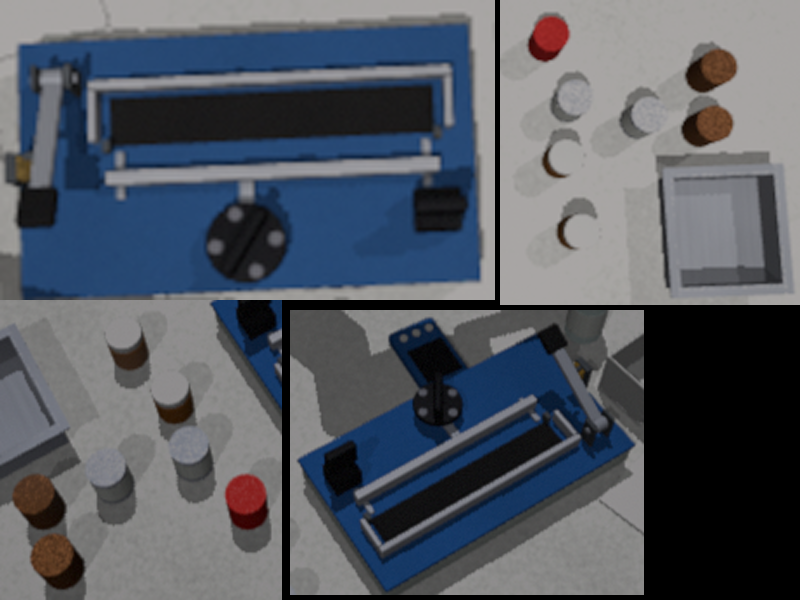

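The crop confirms the choices: two white-lidded amber jars, two silvery tins, and the red and brown ones left alone. Now converting pixels to world.

```bash
python3 - <<'E'
from h import *
c=dict(np.load('pics/top0.npz'))
A=lambda u,v:(165+u/3,145+v/3); B=lambda u,v:(330+(u-500)/1.935,122+v/1.93)
P=lambda p,z:px2w(c,*p,z)
cor=[P(A(*p),.06) for p in [(20,46),(468,20),(480,280),(22,297)]]
m=np.mean(cor,0); ey=(cor[0]+cor[3]-cor[1]-cor[2])[:2]; yaw=np.arctan2(-ey[0],ey[1])
print('cor',np.round(cor,3).tolist(),'c',m.round(4),'yaw',yaw)
R=np.array([[np.cos(yaw),-np.sin(yaw)],[np.sin(yaw),np.cos(yaw)]])
L=lambda x,y,z:np.r_[m[:2]+R@[x,y],z]
for n,l in dict(wheel=(-.085,0,.124),plug=(-.06,-.19,.15),chan=(0,0,.06),pad=(-.15+.0,.185,.17)).items():
    w=L(*l); u=w2px(c,w); print(n,w.round(3),'px',u.round(1),'cropA',((u-[165,145])*3).round(0))
print('wheel ends',[P(A(*p),.124).round(3).tolist() for p in [(264,207),(226,275),(245,240)]])
print('pad',P(A(38,207),.165),'hinge',P(A(55,78),.095))
for n,p in dict(j1=(566,157),j2=(580,230),t1=(573,98),t2=(645,114)).items(): print(n,P(B(*p),.072).round(3))
print('pan',[P(B(*p),.065).round(3).tolist() for p in [(661,171),(780,165),(791,292),(671,297)]])
E
```

```text
cor [[0.687, 0.403, 0.06], [0.716, -0.056, 0.06], [0.451, -0.068, 0.06], [0.43, 0.392, 0.06]] c [0.5712 0.168  0.06  ] yaw 0.05472101538977492
wheel [0.486 0.163 0.124] px [246.1 224.8] cropA [243. 240.]
plug [ 0.522 -0.025  0.15 ] px [312.6 212.2] cropA [443. 202.]
chan [0.571 0.168 0.06 ] px [247.3 198.2] cropA [247. 159.]
pad [0.411 0.344 0.17 ] px [177.8 250.7] cropA [ 38. 317.]
wheel ends [[0.518, 0.144, 0.124], [0.452, 0.179, 0.124], [0.486, 0.162, 0.124]]
pad [0.51256172 0.34969026 0.165     ] hinge [0.64711298 0.35663927 0.095     ]
j1 [ 0.556 -0.183  0.072]
j2 [ 0.444 -0.203  0.072]
t1 [ 0.649 -0.195  0.072]
t2 [ 0.625 -0.306  0.072]
pan [[0.536, -0.331, 0.065], [0.547, -0.513, 0.065], [0.353, -0.523, 0.065], [0.343, -0.342, 0.065]]
```

Request:
{"fn": "jog_arm", "kwargs": {
  "targets": [
    {"slide": [0, 0, -0.005], "delta_rot": [0, 0, 0.1206], "gripper": 1},
    {"slide": [0, 0, -0.005], "delta_rot": [0, 0, 0.1206], "gripper": 1},
    {"slide": [0, 0, -0.005], "delta_rot": [0, 0, 0.1206], "gripper": 1},
    {"slide": [0, 0, -0.005], "delta_rot": [0, 0, 0.1206], "gripper": 1},
    {"slide": [0, 0, -0.005], "delta_rot": [0, 0, 0.1206], "gripper": 1},
    {"slide": [0, 0, -0.005], "delta_rot": [0, 0, 0.1206], "gripper": 1},
    {"slide": [0, 0, -0.005], "delta_rot": [0, 0, 0.1206], "gripper": 1},
    {"slide": [0, 0, -0.005], "delta_rot": [0, 0, 0.1206], "gripper": 1},
    {"slide": [0, 0, -0.005], "delta_rot": [0, 0, 0.1206], "gripper": 1},
    {"slide": [0, 0, -0.005], "delta_rot": [0, 0, 0.1206], "gripper": 1}
  ],
  "newtons": 40
}}

```text
t: 0.98
eef_pos: [0.1763, 0.5471, 0.2638]
tool_rot: [0.0, 0.69, 0.724, -0.0]
contact_force: [0.4, 0.8, 0.6]
finger_gap: 1.0
gripper_force: 0.0
```

Request:
{"fn": "jog_arm", "kwargs": {
  "targets": [
    {"slide": [-0.0347, 0.0185, 0], "gripper": 1},
    {"slide": [-0.0347, 0.0185, 0], "gripper": 1},
    {"slide": [-0.0347, 0.0185, 0], "gripper": 1},
    {"slide": [-0.0347, 0.0185, 0], "gripper": 1},
    {"slide": [-0.0347, 0.0185, 0], "gripper": 1},
    {"slide": [-0.0347, 0.0185, 0], "gripper": 1},
    {"slide": [-0.0347, 0.0185, 0], "gripper": 1},
    {"slide": [-0.0347, 0.0185, 0], "gripper": 1},
    {"slide": [-0.0347, 0.0185, 0], "gripper": 1},
    {"slide": [-0.0347, 0.0185, 0], "gripper": 1},
    {"slide": [-0.0347, 0.0185, 0], "gripper": 1},
    {"slide": [-0.0347, 0.0185, 0], "gripper": 1},
    {"slide": [-0.0347, 0.0185, 0], "gripper": 1},
    {"slide": [-0.0347, 0.0185, 0], "gripper": 1},
    {"slide": [-0.0347, 0.0185, 0], "gripper": 1},
    {"slide": [-0.0347, 0.0185, 0], "gripper": 1},
    {"slide": [-0.0347, 0.0185, 0], "gripper": 1}
  ]
}}

```text
invalid input at $.targets[0]: expected keys slide, delta_rot, gripper
```

```bash
cat >> h.py <<'E'
M=np.array([.5712,.168]); YAW=.0547; RS=np.array([[np.cos(YAW),-np.sin(YAW)],[np.sin(YAW),np.cos(YAW)]])
loc=lambda w: np.r_[RS.T@(np.array(w[:2])-M),w[2]]
wor=lambda l: np.r_[M+RS@np.array(l[:2]),l[2]]
def st():
    s=telemetry.state(); q=s['tool_rot']; y=Ro.from_quat([q[1],q[2],q[3],q[0]]).as_matrix()[:,1]
    print('t',round(s['t'],2),'loc',loc(s['eef_pos']).round(4),'yrel',round(np.degrees(np.arctan2(y[1],y[0])-YAW),2),'F',np.round(s['contact_force'],1),'gap',round(s['finger_gap'],3),'gf',round(s['gripper_force'],1),'q6',round(s['joint_positions'][5],3))
    return s
E
python3 - <<'E'
from h import *
st(); c=cam('wrist','w1')
for n,l in dict(plugtop=(-.06,-.19,.15),sock=(-.06,-.19,.106)).items(): print(n,w2px(c,wor(l)))
im=cv2.imread('pics/w1.png'); cv2.imwrite('pics/w1b.png',cv2.resize(im,(800,600)))
E
```

```text
t 0.98 loc [-0.3735  0.4001  0.2638] yrel -0.44 F [0.4 0.8 0.6] gap 1.0 gf 0.0 q6 1.192
plugtop [501.67598234 608.14164789]
sock [482.71697309 566.87118698]
```

View pics/w1b.png

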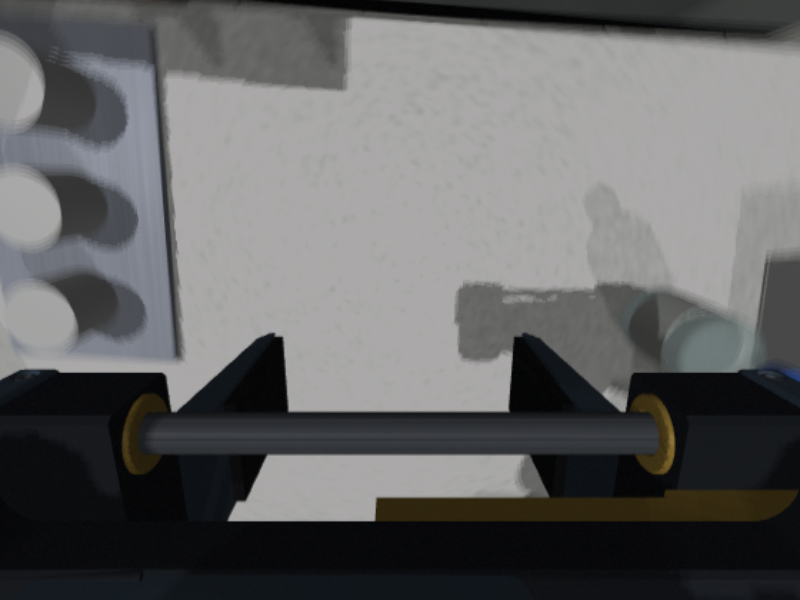

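The wrist view shows the tool still at the start, since every row needs all three keys. Sending the move again.

Request:
{"fn": "jog_arm", "kwargs": {
  "targets": [
    {"slide": [-0.0347, 0.0185, 0], "delta_rot": [0, 0, 0], "gripper": 1},
    {"slide": [-0.0347, 0.0185, 0], "delta_rot": [0, 0, 0], "gripper": 1},
    {"slide": [-0.0347, 0.0185, 0], "delta_rot": [0, 0, 0], "gripper": 1},
    {"slide": [-0.0347, 0.0185, 0], "delta_rot": [0, 0, 0], "gripper": 1},
    {"slide": [-0.0347, 0.0185, 0], "delta_rot": [0, 0, 0], "gripper": 1},
    {"slide": [-0.0347, 0.0185, 0], "delta_rot": [0, 0, 0], "gripper": 1},
    {"slide": [-0.0347, 0.0185, 0], "delta_rot": [0, 0, 0], "gripper": 1},
    {"slide": [-0.0347, 0.0185, 0], "delta_rot": [0, 0, 0], "gripper": 1},
    {"slide": [-0.0347, 0.0185, 0], "delta_rot": [0, 0, 0], "gripper": 1},
    {"slide": [-0.0347, 0.0185, 0], "delta_rot": [0, 0, 0], "gripper": 1},
    {"slide": [-0.0347, 0.0185, 0], "delta_rot": [0, 0, 0], "gripper": 1},
    {"slide": [-0.0347, 0.0185, 0], "delta_rot": [0, 0, 0], "gripper": 1},
    {"slide": [-0.0347, 0.0185, 0], "delta_rot": [0, 0, 0], "gripper": 1},
    {"slide": [-0.0347, 0.0185, 0], "delta_rot": [0, 0, 0], "gripper": 1},
    {"slide": [-0.0347, 0.0185, 0], "delta_rot": [0, 0, 0], "gripper": 1},
    {"slide": [-0.0347, 0.0185, 0], "delta_rot": [0, 0, 0], "gripper": 1},
    {"slide": [-0.0347, 0.0185, 0], "delta_rot": [0, 0, 0], "gripper": 1},
    {"slide": [0, 0, 0], "delta_rot": [0, 0, 0], "gripper": 1}
  ]
}}

```text
t: 2.53
eef_pos: [0.5246, -0.0306, 0.263]
tool_rot: [0.002, 0.689, 0.725, -0.001]
contact_force: [0.2, 0.4, -0.4]
finger_gap: 1.002
gripper_force: 0.0
```

```bash
python3 - <<'E'
from h import *
st(); c=cam('wrist','w2')
for n,l in dict(plugtop=(-.06,-.19,.15),fl=(-.06,-.19,.106)).items(): print(n,w2px(c,wor(l))*800/560)
im=cv2.imread('pics/w2.png'); cv2.imwrite('pics/w2b.png',cv2.resize(im,(800,600)))
E
```

```text
t 2.53 loc [-0.0574 -0.1958  0.263 ] yrel -0.27 F [ 0.2  0.4 -0.4] gap 1.002 gf 0.0 q6 -0.128
plugtop [392.92556496 291.97935016]
fl [393.42850372 276.93270928]
```

View pics/w2b.png

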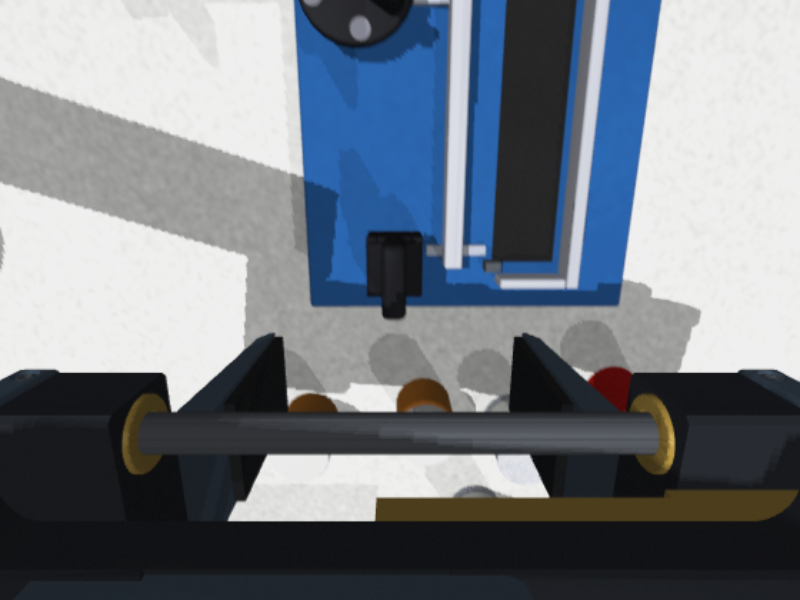

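The plug grip is centred at about (394,285), with 393 predicted, so the frame is good. Going down and gripping.

Request:
{"fn": "jog_arm", "kwargs": {
  "targets": [
    {"slide": [0.006, -0.0026, 0.01], "delta_rot": [0, 0, 0], "gripper": 1},
    {"slide": [0, 0, 0.03], "delta_rot": [0, 0, 0], "gripper": 0.6},
    {"slide": [0, 0, 0.03], "delta_rot": [0, 0, 0], "gripper": 0.6},
    {"slide": [0, 0, 0.03], "delta_rot": [0, 0, 0], "gripper": 0.6},
    {"slide": [0, 0, 0.026], "delta_rot": [0, 0, 0], "gripper": 0.6},
    {"slide": [0, 0, 0.015], "delta_rot": [0, 0, 0], "gripper": 0.6},
    {"slide": [0, 0, 0.01], "delta_rot": [0, 0, 0], "gripper": 0.6},
    {"slide": [0, 0, 0], "delta_rot": [0, 0, 0], "gripper": 0},
    {"slide": [0, 0, 0], "delta_rot": [0, 0, 0], "gripper": 0},
    {"slide": [0, 0, 0], "delta_rot": [0, 0, 0], "gripper": 0},
    {"slide": [0, 0, 0], "delta_rot": [0, 0, 0], "gripper": 0},
    {"slide": [0, 0, 0], "delta_rot": [0, 0, 0], "gripper": 0},
    {"slide": [0, 0, 0], "delta_rot": [0, 0, 0], "gripper": 0},
    {"slide": [0, 0, 0], "delta_rot": [0, 0, 0], "gripper": 0},
    {"slide": [0, 0, 0], "delta_rot": [0, 0, 0], "gripper": 0}
  ],
  "newtons": 50
}}

```text
t: 3.83
eef_pos: [0.5197, -0.0193, 0.1137]
tool_rot: [0.001, 0.688, 0.726, 0.001]
contact_force: [1.6, -0.3, 2.0]
finger_gap: 0.173
gripper_force: 50.0
```

```bash
python3 -c "
from h import *
st()"
```

```text
t 3.83 loc [-0.0616 -0.1842  0.1137] yrel -0.1 F [ 1.6 -0.3  2. ] gap 0.173 gf 50.0 q6 -0.112
```

Request:
{"fn": "jog_arm", "kwargs": {
  "targets": [
    {"slide": [0, 0, -0.004], "delta_rot": [0, 0, 0], "gripper": 0},
    {"slide": [0, 0, -0.004], "delta_rot": [0, 0, 0], "gripper": 0},
    {"slide": [0, 0, -0.004], "delta_rot": [0, 0, 0], "gripper": 0},
    {"slide": [0, 0, -0.004], "delta_rot": [0, 0, 0], "gripper": 0},
    {"slide": [0, 0, -0.004], "delta_rot": [0, 0, 0], "gripper": 0},
    {"slide": [0, 0, -0.006], "delta_rot": [0, 0, 0], "gripper": 0},
    {"slide": [0, 0, -0.008], "delta_rot": [0, 0, 0], "gripper": 0},
    {"slide": [0, 0, -0.01], "delta_rot": [0, 0, 0], "gripper": 0},
    {"slide": [0, 0, -0.01], "delta_rot": [0, 0, 0], "gripper": 0},
    {"slide": [0, 0, -0.015], "delta_rot": [0, 0, 0], "gripper": 0},
    {"slide": [0, 0, -0.02], "delta_rot": [0, 0, 0], "gripper": 0},
    {"slide": [0, 0, -0.02], "delta_rot": [0, 0, 0], "gripper": 0},
    {"slide": [0, 0, -0.02], "delta_rot": [0, 0, 0], "gripper": 0},
    {"slide": [0, 0, 0], "delta_rot": [0, 0, 0], "gripper": 0}
  ]
}}

```text
t: 5.0
eef_pos: [0.5197, -0.0194, 0.2466]
tool_rot: [0.002, 0.688, 0.726, 0.002]
contact_force: [1.2, 0.1, -1.2]
finger_gap: 0.172
gripper_force: 50.0
```

```bash
python3 - <<'E'
from h import *
st(); print('pan',loc([.445,-.427,0]),'j',[loc(p).round(3).tolist() for p in ([.556,-.183,0],[.444,-.203,0],[.649,-.195,0],[.625,-.306,0])])
E
```

```text
t 5.0 loc [-0.0617 -0.1843  0.2466] yrel -0.1 F [ 1.2  0.1 -1.2] gap 0.172 gf 50.0 q6 -0.112
pan [-0.15854152 -0.58721038  0.        ] j [[-0.034, -0.35, 0.0], [-0.147, -0.363, 0.0], [0.058, -0.367, 0.0], [0.028, -0.476, 0.0]]
```

Request:
{"fn": "jog_arm", "kwargs": {
  "targets": [
    {"slide": [-0.0366, -0.0088, 0], "delta_rot": [0, 0, 0], "gripper": 0},
    {"slide": [-0.0366, -0.0088, 0], "delta_rot": [0, 0, 0], "gripper": 0},
    {"slide": [-0.0366, -0.0088, 0], "delta_rot": [0, 0, 0], "gripper": 0},
    {"slide": [-0.0366, -0.0088, 0], "delta_rot": [0, 0, 0], "gripper": 0},
    {"slide": [-0.0366, -0.0088, 0], "delta_rot": [0, 0, 0], "gripper": 0},
    {"slide": [-0.0366, -0.0088, 0], "delta_rot": [0, 0, 0], "gripper": 0},
    {"slide": [-0.0366, -0.0088, 0], "delta_rot": [0, 0, 0], "gripper": 0},
    {"slide": [-0.0366, -0.0088, 0], "delta_rot": [0, 0, 0], "gripper": 0},
    {"slide": [-0.0366, -0.0088, 0], "delta_rot": [0, 0, 0], "gripper": 0},
    {"slide": [-0.0366, -0.0088, 0], "delta_rot": [0, 0, 0], "gripper": 0},
    {"slide": [-0.0366, -0.0088, 0], "delta_rot": [0, 0, 0], "gripper": 0},
    {"slide": [0, 0, 0.03], "delta_rot": [0, 0, 0], "gripper": 0},
    {"slide": [0, 0, 0.03], "delta_rot": [0, 0, 0], "gripper": 0},
    {"slide": [0, 0, 0.03], "delta_rot": [0, 0, 0], "gripper": 0},
    {"slide": [0, 0, 0.03], "delta_rot": [0, 0, 0], "gripper": 0},
    {"slide": [0, 0, 0.03], "delta_rot": [0, 0, 0], "gripper": 0},
    {"slide": [0, 0, 0.015], "delta_rot": [0, 0, 0], "gripper": 0},
    {"slide": [0, 0, 0.01], "delta_rot": [0, 0, 0], "gripper": 0},
    {"slide": [0, 0, 0.005], "delta_rot": [0, 0, 0], "gripper": 0},
    {"slide": [0, 0, 0], "delta_rot": [0, 0, 0], "gripper": 0}
  ]
}}

```text
t: 6.67
eef_pos: [0.4429, -0.4258, 0.0611]
tool_rot: [-0.001, 0.688, 0.726, 0.0]
contact_force: [-0.0, 0.5, -1.4]
finger_gap: 0.176
gripper_force: 50.0
```

```bash
python3 -c "
from h import *
st()"
```

```text
t 6.67 loc [-0.1606 -0.5859  0.0611] yrel -0.09 F [-0.   0.5 -1.4] gap 0.176 gf 50.0 q6 -0.838
```

Request:
{"fn": "jog_arm", "kwargs": {
  "targets": [
    {"slide": [0, 0, 0.002], "delta_rot": [0, 0, 0], "gripper": 0.5},
    {"slide": [0, 0, 0], "delta_rot": [0, 0, 0], "gripper": 0.5},
    {"slide": [0, 0, 0], "delta_rot": [0, 0, 0], "gripper": 0.5},
    {"slide": [0, 0, 0], "delta_rot": [0, 0, 0], "gripper": 0.5},
    {"slide": [0, 0, -0.01], "delta_rot": [0, 0, 0], "gripper": 0.5},
    {"slide": [0, 0, -0.02], "delta_rot": [0, 0, 0], "gripper": 0.5},
    {"slide": [0, 0, -0.04], "delta_rot": [0, 0, 0], "gripper": 0.5},
    {"slide": [0, 0, -0.04], "delta_rot": [0, 0, 0], "gripper": 0.5},
    {"slide": [0, 0, -0.04], "delta_rot": [0, 0, 0], "gripper": 1},
    {"slide": [0, 0, -0.04], "delta_rot": [0, 0, 0], "gripper": 1},
    {"slide": [0.02, 0.029, 0], "delta_rot": [0, 0, 0], "gripper": 1},
    {"slide": [0.02, 0.029, 0], "delta_rot": [0, 0, 0], "gripper": 1},
    {"slide": [0.02, 0.029, 0], "delta_rot": [0, 0, 0], "gripper": 1},
    {"slide": [0.02, 0.029, 0], "delta_rot": [0, 0, 0], "gripper": 1},
    {"slide": [0, 0, 0], "delta_rot": [0, 0, 0], "gripper": 1},
    {"slide": [0, 0, 0], "delta_rot": [0, 0, 0], "gripper": 1}
  ]
}}

```text
t: 8.0
eef_pos: [0.5562, -0.3391, 0.2506]
tool_rot: [0.0, 0.687, 0.727, -0.0]
contact_force: [0.9, -0.2, 0.0]
finger_gap: 0.994
gripper_force: 0.0
```

```bash
python3 - <<'E'
from h import *
st(); c=cam('wrist','w3'); t=cam('top','top3')
im=cv2.resize(cv2.imread('pics/w3.png'),(800,600)); 
b=cv2.imread('pics/top3.png')[190:290,400:495]; im[440:600,0:152]=cv2.resize(b,(152,160))
cv2.imwrite('pics/w3b.png',im)
for p in ([.556,-.183],[.444,-.203],[.649,-.195],[.625,-.306]): print((w2px(c,[*p,.072])*800/560).round(0))
E
```

```text
t 8.0 loc [-0.0428 -0.5055  0.2506] yrel 0.08 F [ 0.9 -0.2  0. ] gap 0.994 gf 0.0 q6 -0.621
[410.  57.]
[247.  79.]
[542.  84.]
[490. 241.]
```

View pics/w3b.png

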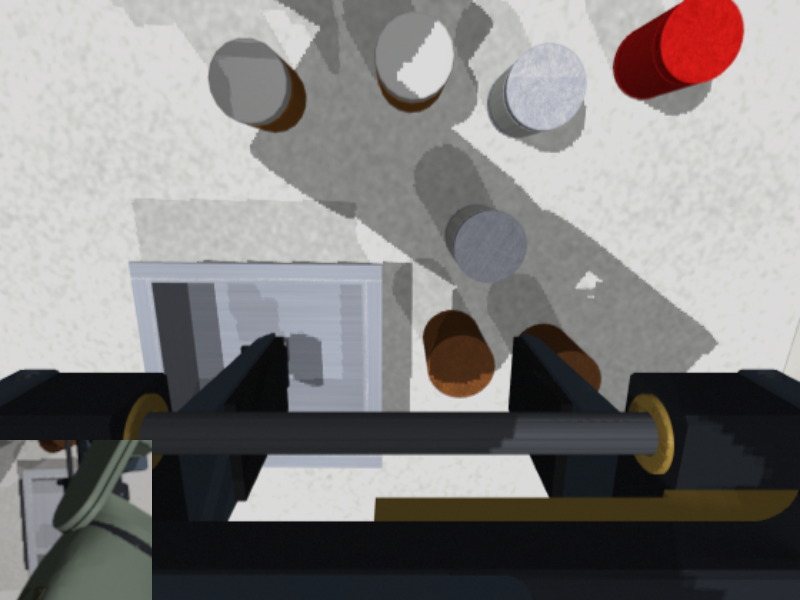

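```bash
python3 - <<'E'
from h import *
c=dict(np.load('pics/w3.npz'))
for n,p in dict(jarA=(412,56),jarB=(250,80),tinA=(545,86),tinB=(490,246)).items(): print(n,loc(px2w(c,p[0]*.7,p[1]*.7,.072)).round(4))
E
```

```text
jarA [-0.0327 -0.349   0.072 ]
jarB [-0.1452 -0.3642  0.072 ]
tinA [ 0.0604 -0.3678  0.072 ]
tinB [ 0.0283 -0.4799  0.072 ]
```

Wrist view: jar lids at (412,56) and (250,80), tins at (545,86) and (490,246), agreeing with the top view to about 3 mm. Taking the tin at (490,246) first.

Request:
{"fn": "jog_arm", "kwargs": {
  "targets": [
    {"slide": [0.0133, 0.0354, 0], "delta_rot": [0, 0, 0], "gripper": 1},
    {"slide": [0.0132, 0.0354, 0], "delta_rot": [0, 0, 0], "gripper": 1},
    {"slide": [0, 0, 0.04], "delta_rot": [0, 0, 0], "gripper": 1},
    {"slide": [0, 0, 0.04], "delta_rot": [0, 0, 0], "gripper": 1},
    {"slide": [0, 0, 0.04], "delta_rot": [0, 0, 0], "gripper": 1},
    {"slide": [0, 0, 0.04], "delta_rot": [0, 0, 0], "gripper": 1},
    {"slide": [0, 0, 0.03], "delta_rot": [0, 0, 0], "gripper": 1},
    {"slide": [0, 0, 0.018], "delta_rot": [0, 0, 0], "gripper": 1},
    {"slide": [0, 0, 0.008], "delta_rot": [0, 0, 0], "gripper": 1},
    {"slide": [0, 0, 0], "delta_rot": [0, 0, 0], "gripper": 1},
    {"slide": [0, 0, 0], "delta_rot": [0, 0, 0], "gripper": 0},
    {"slide": [0, 0, 0], "delta_rot": [0, 0, 0], "gripper": 0},
    {"slide": [0, 0, 0], "delta_rot": [0, 0, 0], "gripper": 0},
    {"slide": [0, 0, 0], "delta_rot": [0, 0, 0], "gripper": 0},
    {"slide": [0, 0, 0], "delta_rot": [0, 0, 0], "gripper": 0},
    {"slide": [0, 0, 0], "delta_rot": [0, 0, 0], "gripper": 0}
  ],
  "newtons": 30
}}

```text
t: 9.43
eef_pos: [0.6249, -0.3103, 0.0348]
tool_rot: [0.001, 0.688, 0.726, 0.0]
contact_force: [0.2, 0.9, 3.1]
finger_gap: 0.607
gripper_force: 30.0
```

```bash
python3 -c "
from h import *
st()"
```

```text
t 9.43 loc [ 0.0274 -0.4805  0.0348] yrel -0.09 F [0.2 0.9 3.1] gap 0.607 gf 30.0 q6 -0.531
```

Request:
{"fn": "jog_arm", "kwargs": {
  "targets": [
    {"slide": [0, 0, -0.01], "delta_rot": [0, 0, 0], "gripper": 0},
    {"slide": [0, 0, -0.035], "delta_rot": [0, 0, 0], "gripper": 0},
    {"slide": [0, 0, -0.04], "delta_rot": [0, 0, 0], "gripper": 0},
    {"slide": [0, 0, -0.04], "delta_rot": [0, 0, 0], "gripper": 0},
    {"slide": [0, 0, -0.04], "delta_rot": [0, 0, 0], "gripper": 0},
    {"slide": [0.04, -0.002, 0], "delta_rot": [0, 0, 0], "gripper": 0},
    {"slide": [0.04, -0.002, 0], "delta_rot": [0, 0, 0], "gripper": 0},
    {"slide": [0.04, -0.002, 0], "delta_rot": [0, 0, 0], "gripper": 0},
    {"slide": [0.04, -0.002, 0], "delta_rot": [0, 0, 0], "gripper": 0},
    {"slide": [0.04, -0.002, 0], "delta_rot": [0, 0, 0], "gripper": 0},
    {"slide": [0.04, -0.002, 0], "delta_rot": [0, 0, 0], "gripper": 0},
    {"slide": [0.04, -0.002, 0], "delta_rot": [0, 0, 0], "gripper": 0},
    {"slide": [0.04, -0.002, 0], "delta_rot": [0, 0, 0], "gripper": 0},
    {"slide": [0.04, -0.002, 0], "delta_rot": [0, 0, 0], "gripper": 0},
    {"slide": [0.04, -0.002, 0], "delta_rot": [0, 0, 0], "gripper": 0},
    {"slide": [0.04, -0.002, 0], "delta_rot": [0, 0, 0], "gripper": 0},
    {"slide": [0.04, -0.002, 0], "delta_rot": [0, 0, 0], "gripper": 0},
    {"slide": [0.04, -0.002, 0], "delta_rot": [0, 0, 0], "gripper": 0},
    {"slide": [0.04, -0.002, 0], "delta_rot": [0, 0, 0], "gripper": 0},
    {"slide": [0.04, -0.002, 0], "delta_rot": [0, 0, 0], "gripper": 0}
  ]
}}

```text
t: 11.1
eef_pos: [0.5617, 0.2892, 0.1995]
tool_rot: [0.0, 0.688, 0.726, -0.0]
contact_force: [0.6, -0.5, -2.2]
finger_gap: 0.609
gripper_force: 30.0
```

Request:
{"fn": "jog_arm", "kwargs": {
  "targets": [
    {"slide": [0, 0, 0], "delta_rot": [0, 0, 0], "gripper": 0},
    {"slide": [0, 0, 0], "delta_rot": [0, 0, 0], "gripper": 0}
  ]
}}

```text
t: 11.27
eef_pos: [0.5617, 0.2894, 0.1989]
tool_rot: [-0.0, 0.687, 0.727, -0.0]
contact_force: [0.4, -0.9, -1.5]
finger_gap: 0.611
gripper_force: 30.0
```

```bash
python3 - <<'E'
from h import *
st(); c=cam('wrist','w4'); im=cv2.resize(cv2.imread('pics/w4.png'),(800,600)); cv2.imwrite('pics/w4b.png',im)
E
```

```text
t 11.27 loc [-0.0029  0.1217  0.1989] yrel 0.13 F [ 0.4 -0.9 -1.5] gap 0.611 gf 30.0 q6 0.401
```

View pics/w4b.png

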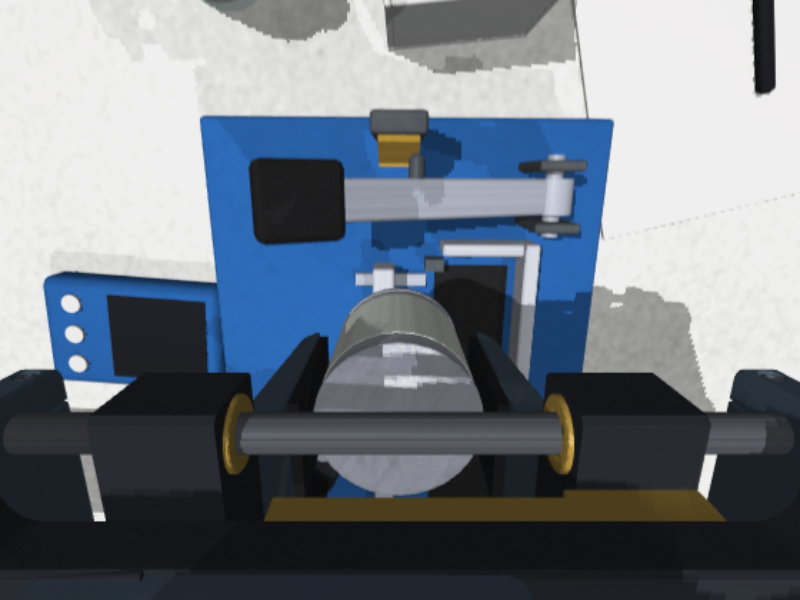

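The tin is held upright between the pads (about (400,400)). The lever pad is at (298,200), the hinge at (555,195), and the fence strip spans columns 523–540 at row 300.

```bash
python3 - <<'E'
from h import *
c=dict(np.load('pics/w4.npz'))
f=lambda u,v,z:loc(px2w(c,u*.7,v*.7,z)).round(4)
print('fence',f(523,300,.084),f(540,300,.084),'deck',f(211,200,.06),f(603,200,.06),f(400,118,.06),'cheek in',f(490,256,.084),'hinge',f(555,195,.1),'pad',f(298,200,.168),'bar',f(383,285,.084), 'baredges',f(372,285,.084),f(394,285,.084))
E
```

```text
fence [0.0784 0.1221 0.084 ] [0.0893 0.1221 0.084 ] deck [-0.1259  0.1835  0.06  ] [0.1327 0.1841 0.06  ] [-0.0014  0.2342  0.06  ] cheek in [0.0554 0.1508 0.084 ] hinge [0.0873 0.1889 0.1   ] pad [-0.0456  0.1894  0.168 ] bar [-0.0121  0.1319  0.084 ] baredges [-0.0191  0.1319  0.084 ] [-0.005   0.1319  0.084 ]
```

```bash
python3 - <<'E'
from h import *
c=dict(np.load('pics/top0.npz'))
f=lambda u,v,z:loc(px2w(c,165+u/3,145+v/3,z)).round(4)
for n,p in dict(fenceL=(94,87),fenceR=(448,74),cheekLin=(98,110),cheekRin=(446,95),barL=(107,174),barR=(438,157)).items(): print(n,f(*p,.084))
print('floor mat',f(107,99,.06),f(107,147,.06),f(433,130,.06))
c=dict(np.load('pics/w2.npz'))
g=lambda u,v,z:loc(px2w(c,u*.7,v*.7,z)).round(4)
print('w2 fence in',g(578,200,.084),'barin',g(463,200,.084),'cheek',g(530,279,.084))
E
```

```text
fenceL [0.0773 0.148  0.084 ]
fenceR [ 0.073  -0.2063  0.084 ]
cheekLin [0.0538 0.1446 0.084 ]
cheekRin [ 0.052  -0.2032  0.084 ]
barL [-0.011   0.1373  0.084 ]
barR [-0.0097 -0.1919  0.084 ]
floor mat [0.069  0.1404 0.06  ] [0.0196 0.1417 0.06  ] [ 0.021  -0.1899  0.06  ]
w2 fence in [ 0.0778 -0.137   0.084 ] barin [-0.0079 -0.1366  0.084 ] cheek [ 0.0466 -0.1971  0.084 ]
```

Request:
{"fn": "jog_arm", "kwargs": {
  "targets": [
    {"slide": [-0.0194, 0.0225, 0], "delta_rot": [0, 0, 0], "gripper": 0},
    {"slide": [-0.0193, 0.0225, 0], "delta_rot": [0, 0, 0], "gripper": 0},
    {"slide": [0, 0, 0.025], "delta_rot": [0, 0, 0], "gripper": 0},
    {"slide": [0, 0, 0.03], "delta_rot": [0, 0, 0], "gripper": 0},
    {"slide": [0, 0, 0.02], "delta_rot": [0, 0, 0], "gripper": 0},
    {"slide": [0, 0, 0.012], "delta_rot": [0, 0, 0], "gripper": 0},
    {"slide": [0, 0, 0.008], "delta_rot": [0, 0, 0], "gripper": 0},
    {"slide": [0, 0, 0.006], "delta_rot": [0, 0, 0], "gripper": 0},
    {"slide": [0, 0, 0], "delta_rot": [0, 0, 0], "gripper": 0},
    {"slide": [0, 0, 0], "delta_rot": [0, 0, 0], "gripper": 0}
  ]
}}

```text
t: 12.15
eef_pos: [0.6102, 0.2512, 0.099]
tool_rot: [0.0, 0.688, 0.726, 0.001]
contact_force: [0.4, 0.3, -1.8]
finger_gap: 0.608
gripper_force: 30.0
```

```bash
python3 -c "
from h import *
st()"
```

```text
t 12.15 loc [0.0435 0.0809 0.099 ] yrel -0.11 F [ 0.4  0.3 -1.8] gap 0.608 gf 30.0 q6 0.32
```

Request:
{"fn": "jog_arm", "kwargs": {
  "targets": [
    {"slide": [0, 0, 0.0035], "delta_rot": [0, 0, 0], "gripper": 0},
    {"slide": [0, 0, 0], "delta_rot": [0, 0, 0], "gripper": 0},
    {"slide": [0, 0, 0], "delta_rot": [0, 0, 0], "gripper": 0.8},
    {"slide": [0, 0, 0], "delta_rot": [0, 0, 0], "gripper": 0.8},
    {"slide": [0, 0, 0], "delta_rot": [0, 0, 0], "gripper": 0.8},
    {"slide": [0, 0, -0.02], "delta_rot": [0, 0, 0], "gripper": 0.8},
    {"slide": [0, 0, -0.03], "delta_rot": [0, 0, 0], "gripper": 0.8},
    {"slide": [0, 0, -0.04], "delta_rot": [0, 0, 0], "gripper": 1},
    {"slide": [0, 0, -0.04], "delta_rot": [0, 0, 0], "gripper": 1},
    {"slide": [0, 0, -0.02], "delta_rot": [0, 0, 0], "gripper": 1}
  ]
}}

```text
t: 12.98
eef_pos: [0.6112, 0.2518, 0.2506]
tool_rot: [0.002, 0.688, 0.726, 0.004]
contact_force: [0.7, 0.2, 1.3]
finger_gap: 0.98
gripper_force: 0.0
```

```bash
cat >> h.py <<'E'
def lids(c,exp,z=.072,win=.05):
    """Hough circle nearest to each expected local (x,y); exp: name->(lx,ly)"""
    g=cv2.cvtColor(c['frame'],cv2.COLOR_RGB2GRAY); out={}
    for n,(x,y) in exp.items():
        X=wor((x,y,z)); u,v=w2px(c,X); r=c['K'][0,0]*.028/(c['R']@X+c['t'])[2]
        w=int(2.0*r); u0,v0=max(0,int(u)-w),max(0,int(v)-w); s=g[v0:int(v)+w,u0:int(u)+w]
        if min(s.shape)<20: out[n]=None; continue
        h=cv2.HoughCircles(cv2.resize(s,None,fx=3,fy=3,interpolation=cv2.INTER_CUBIC),cv2.HOUGH_GRADIENT,1,30,param1=90,param2=14,minRadius=int(r*2.7),maxRadius=int(r*3.3))
        out[n]=None if h is None else [loc(px2w(c,u0+k[0]/3,v0+k[1]/3,z))[:2].round(4).tolist() for k in h[0][:2]]
    return out
E
python3 - <<'E'
from h import *
st()
c=dict(np.load('pics/w3.npz')); c['frame']=cv2.cvtColor(cv2.imread('pics/w3.png'),cv2.COLOR_BGR2RGB)
print(lids(c,dict(jarA=(-.0327,-.349),jarB=(-.1452,-.3642),tinA=(.0604,-.3678),tinB=(.0283,-.48))))
c=cam('wrist','w5'); print(lids(c,dict(tinB=(.0435,.08)),z=.132))
E
```

```text
t 12.98 loc [0.0446 0.0815 0.2506] yrel -0.09 F [0.7 0.2 1.3] gap 0.98 gf 0.0 q6 0.32
{'jarA': [[-0.0316, -0.352]], 'jarB': [[-0.1471, -0.3683]], 'tinA': [[0.0593, -0.3705], [0.0466, -0.3791]], 'tinB': None}
{'tinB': [[0.0438, 0.081], [0.0441, 0.0928]]}
```

Request:
{"fn": "jog_arm", "kwargs": {
  "targets": [
    {"slide": [-0.041, 0, 0], "delta_rot": [0, 0, 0], "gripper": 1},
    {"slide": [-0.041, 0, 0], "delta_rot": [0, 0, 0], "gripper": 1},
    {"slide": [-0.041, 0, 0], "delta_rot": [0, 0, 0], "gripper": 1},
    {"slide": [-0.041, 0, 0], "delta_rot": [0, 0, 0], "gripper": 1},
    {"slide": [-0.041, 0, 0], "delta_rot": [0, 0, 0], "gripper": 1},
    {"slide": [-0.041, 0, 0], "delta_rot": [0, 0, 0], "gripper": 1},
    {"slide": [-0.041, 0, 0], "delta_rot": [0, 0, 0], "gripper": 1},
    {"slide": [-0.041, 0, 0], "delta_rot": [0, 0, 0], "gripper": 1},
    {"slide": [-0.041, 0, 0], "delta_rot": [0, 0, 0], "gripper": 1},
    {"slide": [-0.041, 0, 0], "delta_rot": [0, 0, 0], "gripper": 1},
    {"slide": [-0.041, 0, 0], "delta_rot": [0, 0, 0], "gripper": 1},
    {"slide": [-0.041, 0, 0], "delta_rot": [0, 0, 0], "gripper": 1},
    {"slide": [-0.041, 0, 0], "delta_rot": [0, 0, 0], "gripper": 1},
    {"slide": [0, 0, 0], "delta_rot": [0, 0, 0], "gripper": 1}
  ]
}}

```text
t: 14.2
eef_pos: [0.6371, -0.289, 0.2433]
tool_rot: [0.001, 0.691, 0.723, -0.002]
contact_force: [-0.7, 0.7, -0.8]
finger_gap: 0.997
gripper_force: 0.0
```

```bash
python3 - <<'E'
from h import *
st(); c=cam('wrist','w6'); print(lids(c,dict(jarA=(-.0327,-.349),jarB=(-.1452,-.3642),tinA=(.0604,-.3678))))
E
```

```text
t 14.2 loc [ 0.0408 -0.46    0.2433] yrel -0.48 F [-0.7  0.7 -0.8] gap 0.997 gf 0.0 q6 -0.486
{'jarA': [[-0.0315, -0.3476], [-0.0219, -0.3521]], 'jarB': [[-0.1194, -0.3693]], 'tinA': None}
```

```bash
python3 -c "
import cv2
cv2.imwrite('pics/w6b.png',cv2.resize(cv2.imread('pics/w6.png'),(800,600)))"
```

```text
(no output)
```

View pics/w6b.png

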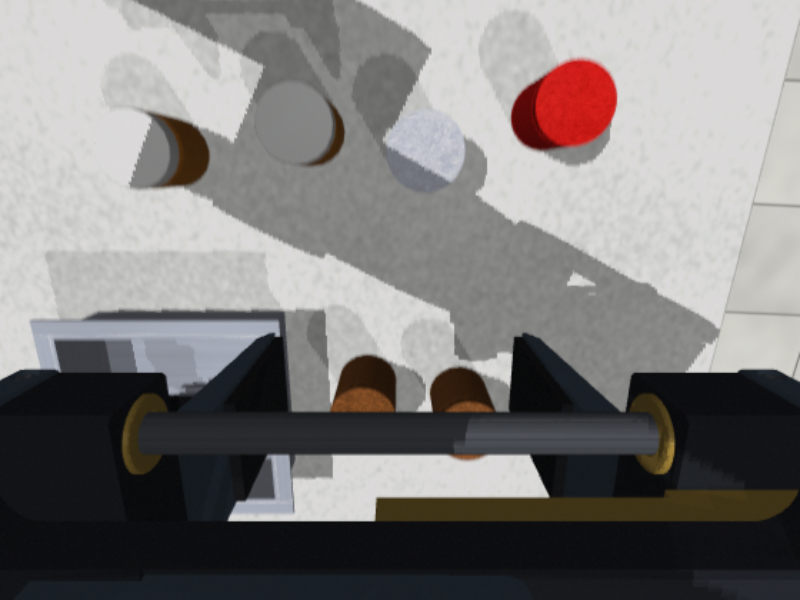

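The tin lid is at (427,151), jar A at (294,123) and jar B at about (138,147), right edge near 178. The red one at (576,103) stays.

```bash
python3 - <<'E'
from h import *
c=dict(np.load('pics/w6.npz'))
for p in [(427,151),(294,123),(138,147)]: print(loc(px2w(c,p[0]*.7,p[1]*.7,.072)).round(4))
for p in ((-.0327,-.349),(-.1452,-.3642),(.0604,-.3678)): print((w2px(c,wor((*p,.072)))/.7).round(0))
E
```

```text
[ 0.0626 -0.3666  0.072 ]
[-0.0302 -0.3473  0.072 ]
[-0.1415 -0.3622  0.072 ]
[291. 126.]
[133. 150.]
[424. 153.]
```

Request:
{"fn": "jog_arm", "kwargs": {
  "targets": [
    {"slide": [0.031, 0.0067, 0], "delta_rot": [0, 0, 0], "gripper": 1},
    {"slide": [0.031, 0.0067, 0], "delta_rot": [0, 0, 0], "gripper": 1},
    {"slide": [0.031, 0.0067, 0], "delta_rot": [0, 0, 0], "gripper": 1},
    {"slide": [0, 0, 0.04], "delta_rot": [0, 0, 0], "gripper": 1},
    {"slide": [0, 0, 0.04], "delta_rot": [0, 0, 0], "gripper": 1},
    {"slide": [0, 0, 0.04], "delta_rot": [0, 0, 0], "gripper": 1},
    {"slide": [0, 0, 0.04], "delta_rot": [0, 0, 0], "gripper": 1},
    {"slide": [0, 0, 0.025], "delta_rot": [0, 0, 0], "gripper": 1},
    {"slide": [0, 0, 0.016], "delta_rot": [0, 0, 0], "gripper": 1},
    {"slide": [0, 0, 0.008], "delta_rot": [0, 0, 0], "gripper": 1},
    {"slide": [0, 0, 0], "delta_rot": [0, 0, 0], "gripper": 1},
    {"slide": [0, 0, 0], "delta_rot": [0, 0, 0], "gripper": 0},
    {"slide": [0, 0, 0], "delta_rot": [0, 0, 0], "gripper": 0},
    {"slide": [0, 0, 0], "delta_rot": [0, 0, 0], "gripper": 0},
    {"slide": [0, 0, 0], "delta_rot": [0, 0, 0], "gripper": 0},
    {"slide": [0, 0, 0], "delta_rot": [0, 0, 0], "gripper": 0},
    {"slide": [0, 0, 0], "delta_rot": [0, 0, 0], "gripper": 0}
  ],
  "newtons": 30
}}

```text
t: 15.67
eef_pos: [0.6529, -0.1873, 0.0362]
tool_rot: [0.0, 0.688, 0.726, -0.0]
contact_force: [-1.4, -0.1, 3.7]
finger_gap: 0.609
gripper_force: 30.0
```

```bash
python3 -c "
from h import *
st()"
```

```text
t 15.67 loc [ 0.0621 -0.3592  0.0362] yrel -0.1 F [-1.4 -0.1  3.7] gap 0.609 gf 30.0 q6 -0.349
```

Request:
{"fn": "jog_arm", "kwargs": {
  "targets": [
    {"slide": [0, 0, -0.01], "delta_rot": [0, 0, 0], "gripper": 0},
    {"slide": [0, 0, -0.035], "delta_rot": [0, 0, 0], "gripper": 0},
    {"slide": [0, 0, -0.04], "delta_rot": [0, 0, 0], "gripper": 0},
    {"slide": [0, 0, -0.04], "delta_rot": [0, 0, 0], "gripper": 0},
    {"slide": [0, 0, -0.04], "delta_rot": [0, 0, 0], "gripper": 0},
    {"slide": [0.0378, -0.0019, 0], "delta_rot": [0, 0, 0], "gripper": 0},
    {"slide": [0.0378, -0.0019, 0], "delta_rot": [0, 0, 0], "gripper": 0},
    {"slide": [0.0378, -0.0019, 0], "delta_rot": [0, 0, 0], "gripper": 0},
    {"slide": [0.0378, -0.0019, 0], "delta_rot": [0, 0, 0], "gripper": 0},
    {"slide": [0.0378, -0.0019, 0], "delta_rot": [0, 0, 0], "gripper": 0},
    {"slide": [0.0378, -0.0019, 0], "delta_rot": [0, 0, 0], "gripper": 0},
    {"slide": [0.0378, -0.0019, 0], "delta_rot": [0, 0, 0], "gripper": 0},
    {"slide": [0.0378, -0.0019, 0], "delta_rot": [0, 0, 0], "gripper": 0},
    {"slide": [0.0378, -0.0019, 0], "delta_rot": [0, 0, 0], "gripper": 0},
    {"slide": [0.0378, -0.0019, 0], "delta_rot": [0, 0, 0], "gripper": 0},
    {"slide": [0, 0, 0.02], "delta_rot": [0, 0, 0], "gripper": 0},
    {"slide": [0, 0, 0.03], "delta_rot": [0, 0, 0], "gripper": 0},
    {"slide": [0, 0, 0.025], "delta_rot": [0, 0, 0], "gripper": 0},
    {"slide": [0, 0, 0.01], "delta_rot": [0, 0, 0], "gripper": 0},
    {"slide": [0, 0, 0], "delta_rot": [0, 0, 0], "gripper": 0}
  ]
}}

```text
t: 17.33
eef_pos: [0.6119, 0.1887, 0.1125]
tool_rot: [-0.002, 0.688, 0.726, -0.003]
contact_force: [-0.4, -0.5, -2.3]
finger_gap: 0.608
gripper_force: 30.0
```

```bash
python3 -c "
from h import *
st()"
```

```text
t 17.33 loc [0.0418 0.0185 0.1125] yrel -0.1 F [-0.4 -0.5 -2.3] gap 0.608 gf 30.0 q6 0.228
```

Request:
{"fn": "jog_arm", "kwargs": {
  "targets": [
    {"slide": [0, 0, 0.008], "delta_rot": [0, 0, 0], "gripper": 0},
    {"slide": [0, 0, 0.006], "delta_rot": [0, 0, 0], "gripper": 0},
    {"slide": [0, 0, 0.0025], "delta_rot": [0, 0, 0], "gripper": 0},
    {"slide": [0, 0, 0], "delta_rot": [0, 0, 0], "gripper": 0},
    {"slide": [0, 0, 0], "delta_rot": [0, 0, 0], "gripper": 0}
  ]
}}

```text
t: 17.75
eef_pos: [0.6144, 0.1893, 0.0996]
tool_rot: [0.0, 0.688, 0.726, 0.001]
contact_force: [-0.8, 0.5, -3.3]
finger_gap: 0.607
gripper_force: 30.0
```

Request:
{"fn": "jog_arm", "kwargs": {
  "targets": [
    {"slide": [0, 0, 0], "delta_rot": [0, 0, 0], "gripper": 0.8},
    {"slide": [0, 0, 0], "delta_rot": [0, 0, 0], "gripper": 0.8},
    {"slide": [0, 0, 0], "delta_rot": [0, 0, 0], "gripper": 0.8},
    {"slide": [0, 0, -0.02], "delta_rot": [0, 0, 0], "gripper": 0.8},
    {"slide": [0, 0, -0.03], "delta_rot": [0, 0, 0], "gripper": 0.8},
    {"slide": [0, 0, -0.04], "delta_rot": [0, 0, 0], "gripper": 1},
    {"slide": [0, 0, -0.04], "delta_rot": [0, 0, 0], "gripper": 1},
    {"slide": [0, 0, -0.02], "delta_rot": [0, 0, 0], "gripper": 1},
    {"slide": [0, 0, 0], "delta_rot": [0, 0, 0], "gripper": 1}
  ]
}}

```text
t: 18.5
eef_pos: [0.6167, 0.1901, 0.2563]
tool_rot: [0.003, 0.688, 0.726, 0.006]
contact_force: [0.4, -0.4, -0.9]
finger_gap: 0.996
gripper_force: 0.0
```

```bash
python3 - <<'E'
from h import *
st(); c=cam('wrist','w7'); print(lids(c,dict(tinA=(.043,.011),tinB=(.0435,.08)),z=.132))
E
```

```text
t 18.5 loc [0.0466 0.0195 0.2563] yrel -0.1 F [ 0.4 -0.4 -0.9] gap 0.996 gf 0.0 q6 0.228
{'tinA': [[0.0448, 0.0119], [0.0464, 0.0237]], 'tinB': [[0.0442, 0.0818], [0.0486, 0.023]]}
```

Request:
{"fn": "jog_arm", "kwargs": {
  "targets": [
    {"slide": [-0.04, -0.006, 0], "delta_rot": [0, 0, 0], "gripper": 1},
    {"slide": [-0.04, -0.006, 0], "delta_rot": [0, 0, 0], "gripper": 1},
    {"slide": [-0.04, -0.006, 0], "delta_rot": [0, 0, 0], "gripper": 1},
    {"slide": [-0.04, -0.006, 0], "delta_rot": [0, 0, 0], "gripper": 1},
    {"slide": [-0.04, -0.006, 0], "delta_rot": [0, 0, 0], "gripper": 1},
    {"slide": [-0.04, -0.006, 0], "delta_rot": [0, 0, 0], "gripper": 1},
    {"slide": [-0.04, -0.006, 0], "delta_rot": [0, 0, 0], "gripper": 1},
    {"slide": [-0.04, -0.006, 0], "delta_rot": [0, 0, 0], "gripper": 1},
    {"slide": [-0.04, -0.006, 0], "delta_rot": [0, 0, 0], "gripper": 1},
    {"slide": [-0.04, -0.006, 0], "delta_rot": [0, 0, 0], "gripper": 1},
    {"slide": [-0.04, -0.006, 0], "delta_rot": [0, 0, 0], "gripper": 1},
    {"slide": [-0.04, -0.006, 0], "delta_rot": [0, 0, 0], "gripper": 1},
    {"slide": [0, 0, 0], "delta_rot": [0, 0, 0], "gripper": 1},
    {"slide": [0, 0, 0], "delta_rot": [0, 0, 0], "gripper": 1}
  ]
}}

```text
t: 19.72
eef_pos: [0.5663, -0.2955, 0.2468]
tool_rot: [-0.002, 0.689, 0.724, -0.0]
contact_force: [0.6, 0.5, -0.1]
finger_gap: 1.002
gripper_force: 0.0
```

```bash
python3 - <<'E'
from h import *
st(); c=cam('wrist','w8'); print(lids(c,dict(jarA=(-.0327,-.349),jarB=(-.1435,-.3632))))
cv2.imwrite('pics/w8b.png',cv2.resize(cv2.imread('pics/w8.png')[:260],(800,371)))
E
```

```text
t 19.72 loc [-0.0302 -0.4625  0.2468] yrel -0.31 F [ 0.6  0.5 -0.1] gap 1.002 gf 0.0 q6 -0.548
{'jarA': [[-0.0333, -0.3474]], 'jarB': [[-0.1472, -0.3613], [-0.1301, -0.3679]]}
```

View pics/w8b.png

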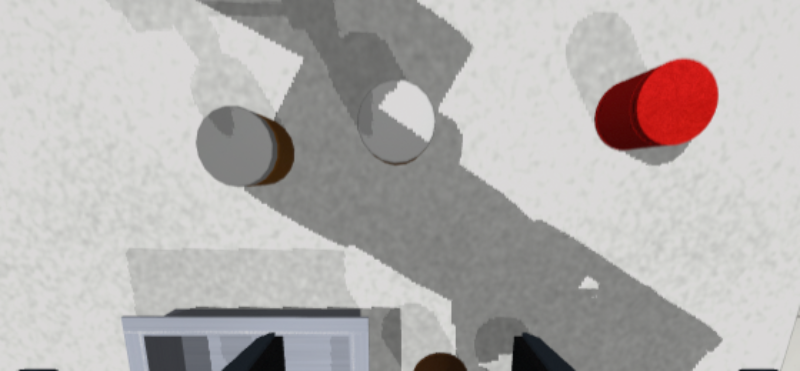

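Jar A's lid is at (396,122) and jar B's at (236,146), both unmoved. The Hough fit agrees with both.

Request:
{"fn": "jog_arm", "kwargs": {
  "targets": [
    {"slide": [0.037, -0.001, 0], "delta_rot": [0, 0, 0], "gripper": 1},
    {"slide": [0.037, -0.001, 0], "delta_rot": [0, 0, 0], "gripper": 1},
    {"slide": [0.036, -0.001, 0], "delta_rot": [0, 0, 0], "gripper": 1},
    {"slide": [0, 0, 0.04], "delta_rot": [0, 0, 0], "gripper": 1},
    {"slide": [0, 0, 0.04], "delta_rot": [0, 0, 0], "gripper": 1},
    {"slide": [0, 0, 0.04], "delta_rot": [0, 0, 0], "gripper": 1},
    {"slide": [0, 0, 0.04], "delta_rot": [0, 0, 0], "gripper": 1},
    {"slide": [0, 0, 0.028], "delta_rot": [0, 0, 0], "gripper": 1},
    {"slide": [0, 0, 0.016], "delta_rot": [0, 0, 0], "gripper": 1},
    {"slide": [0, 0, 0.008], "delta_rot": [0, 0, 0], "gripper": 1},
    {"slide": [0, 0, 0], "delta_rot": [0, 0, 0], "gripper": 1},
    {"slide": [0, 0, 0], "delta_rot": [0, 0, 0], "gripper": 0},
    {"slide": [0, 0, 0], "delta_rot": [0, 0, 0], "gripper": 0},
    {"slide": [0, 0, 0], "delta_rot": [0, 0, 0], "gripper": 0},
    {"slide": [0, 0, 0], "delta_rot": [0, 0, 0], "gripper": 0},
    {"slide": [0, 0, 0], "delta_rot": [0, 0, 0], "gripper": 0},
    {"slide": [0, 0, 0], "delta_rot": [0, 0, 0], "gripper": 0}
  ]
}}

```text
t: 21.18
eef_pos: [0.559, -0.1843, 0.0376]
tool_rot: [0.001, 0.688, 0.726, 0.0]
contact_force: [0.1, 1.0, 3.0]
finger_gap: 0.607
gripper_force: 30.0
```

```bash
python3 -c "
from h import *
st()"
```

```text
t 21.18 loc [-0.0315 -0.3512  0.0376] yrel -0.1 F [0.1 1.  3. ] gap 0.607 gf 30.0 q6 -0.391
```

Request:
{"fn": "jog_arm", "kwargs": {
  "targets": [
    {"slide": [0, 0, -0.01], "delta_rot": [0, 0, 0], "gripper": 0},
    {"slide": [0, 0, -0.035], "delta_rot": [0, 0, 0], "gripper": 0},
    {"slide": [0, 0, -0.04], "delta_rot": [0, 0, 0], "gripper": 0},
    {"slide": [0, 0, -0.04], "delta_rot": [0, 0, 0], "gripper": 0},
    {"slide": [0, 0, -0.04], "delta_rot": [0, 0, 0], "gripper": 0},
    {"slide": [0.0359, 0.0093, 0], "delta_rot": [0, 0, 0], "gripper": 0},
    {"slide": [0.0359, 0.0093, 0], "delta_rot": [0, 0, 0], "gripper": 0},
    {"slide": [0.0359, 0.0093, 0], "delta_rot": [0, 0, 0], "gripper": 0},
    {"slide": [0.0359, 0.0093, 0], "delta_rot": [0, 0, 0], "gripper": 0},
    {"slide": [0.0359, 0.0093, 0], "delta_rot": [0, 0, 0], "gripper": 0},
    {"slide": [0.0359, 0.0093, 0], "delta_rot": [0, 0, 0], "gripper": 0},
    {"slide": [0.0359, 0.0093, 0], "delta_rot": [0, 0, 0], "gripper": 0},
    {"slide": [0.0359, 0.0093, 0], "delta_rot": [0, 0, 0], "gripper": 0},
    {"slide": [0, 0, 0], "delta_rot": [0, 0, 0], "gripper": 0},
    {"slide": [0, 0, 0.02], "delta_rot": [0, 0, 0], "gripper": 0},
    {"slide": [0, 0, 0.03], "delta_rot": [0, 0, 0], "gripper": 0},
    {"slide": [0, 0, 0.025], "delta_rot": [0, 0, 0], "gripper": 0},
    {"slide": [0, 0, 0.01], "delta_rot": [0, 0, 0], "gripper": 0},
    {"slide": [0, 0, 0.008], "delta_rot": [0, 0, 0], "gripper": 0},
    {"slide": [0, 0, 0], "delta_rot": [0, 0, 0], "gripper": 0}
  ]
}}

```text
t: 22.85
eef_pos: [0.6172, 0.1062, 0.108]
tool_rot: [-0.001, 0.688, 0.725, -0.001]
contact_force: [-0.7, 0.8, -2.1]
finger_gap: 0.608
gripper_force: 30.0
```

```bash
python3 -c "
from h import *
st()"
```

```text
t 22.85 loc [ 0.0425 -0.0642  0.108 ] yrel -0.11 F [-0.7  0.8 -2.1] gap 0.608 gf 30.0 q6 0.099
```

Request:
{"fn": "jog_arm", "kwargs": {
  "targets": [
    {"slide": [0, 0, 0.007], "delta_rot": [0, 0, 0], "gripper": 0},
    {"slide": [0, 0, 0.004], "delta_rot": [0, 0, 0], "gripper": 0},
    {"slide": [0, 0, 0], "delta_rot": [0, 0, 0], "gripper": 0},
    {"slide": [0, 0, 0], "delta_rot": [0, 0, 0], "gripper": 0},
    {"slide": [0, 0, 0], "delta_rot": [0, 0, 0], "gripper": 0},
    {"slide": [0, 0, 0], "delta_rot": [0, 0, 0], "gripper": 0.8},
    {"slide": [0, 0, 0], "delta_rot": [0, 0, 0], "gripper": 0.8},
    {"slide": [0, 0, 0], "delta_rot": [0, 0, 0], "gripper": 0.8},
    {"slide": [0, 0, -0.02], "delta_rot": [0, 0, 0], "gripper": 0.8},
    {"slide": [0, 0, -0.03], "delta_rot": [0, 0, 0], "gripper": 0.8},
    {"slide": [0, 0, -0.04], "delta_rot": [0, 0, 0], "gripper": 1},
    {"slide": [0, 0, -0.04], "delta_rot": [0, 0, 0], "gripper": 1},
    {"slide": [0, 0, -0.02], "delta_rot": [0, 0, 0], "gripper": 1},
    {"slide": [0, 0, 0], "delta_rot": [0, 0, 0], "gripper": 1}
  ]
}}

```text
t: 24.02
eef_pos: [0.6206, 0.107, 0.2549]
tool_rot: [0.004, 0.688, 0.726, 0.005]
contact_force: [0.7, 0.9, 0.3]
finger_gap: 0.995
gripper_force: 0.0
```

```bash
python3 - <<'E'
from h import *
st(); c=cam('wrist','w9'); print(lids(c,dict(jarA=(.043,-.061),tinA=(.043,.011),tinB=(.0435,.08)),z=.132))
E
```

```text
t 24.02 loc [ 0.046  -0.0636  0.2549] yrel -0.09 F [0.7 0.9 0.3] gap 0.995 gf 0.0 q6 0.099
{'jarA': [[0.0438, -0.0589]], 'tinA': [[0.0439, 0.0106]], 'tinB': [[0.0457, 0.0808], [0.0406, 0.0685]]}
```

Request:
{"fn": "jog_arm", "kwargs": {
  "targets": [
    {"slide": [-0.036, -0.0166, 0], "delta_rot": [0, 0, 0], "gripper": 1},
    {"slide": [-0.036, -0.0166, 0], "delta_rot": [0, 0, 0], "gripper": 1},
    {"slide": [-0.036, -0.0166, 0], "delta_rot": [0, 0, 0], "gripper": 1},
    {"slide": [-0.036, -0.0166, 0], "delta_rot": [0, 0, 0], "gripper": 1},
    {"slide": [-0.036, -0.0166, 0], "delta_rot": [0, 0, 0], "gripper": 1},
    {"slide": [-0.036, -0.0166, 0], "delta_rot": [0, 0, 0], "gripper": 1},
    {"slide": [-0.036, -0.0166, 0], "delta_rot": [0, 0, 0], "gripper": 1},
    {"slide": [-0.036, -0.0166, 0], "delta_rot": [0, 0, 0], "gripper": 1},
    {"slide": [-0.036, -0.0166, 0], "delta_rot": [0, 0, 0], "gripper": 1},
    {"slide": [-0.036, -0.0166, 0], "delta_rot": [0, 0, 0], "gripper": 1},
    {"slide": [-0.036, -0.0166, 0], "delta_rot": [0, 0, 0], "gripper": 1},
    {"slide": [0, 0, 0], "delta_rot": [0, 0, 0], "gripper": 1},
    {"slide": [0, 0, 0], "delta_rot": [0, 0, 0], "gripper": 1}
  ]
}}

```text
t: 25.15
eef_pos: [0.4549, -0.2997, 0.2463]
tool_rot: [-0.002, 0.69, 0.724, -0.0]
contact_force: [0.5, 0.2, 0.1]
finger_gap: 1.0
gripper_force: 0.0
```

```bash
python3 - <<'E'
from h import *
st(); c=cam('wrist','w10'); print(lids(c,dict(jarB=(-.145,-.361)))); print(w2px(c,wor((-.145,-.361,.072))))
E
```

```text
t 25.15 loc [-0.1417 -0.4607  0.2463] yrel -0.33 F [0.5 0.2 0.1] gap 1.0 gf 0.0 q6 -0.653
{'jarB': None}
[274.59900732 100.7288387 ]
```

```bash
python3 -c "
import cv2
cv2.imwrite('pics/w10b.png',cv2.resize(cv2.imread('pics/w10.png'),(800,600)))"
```

```text
(no output)
```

View pics/w10b.png

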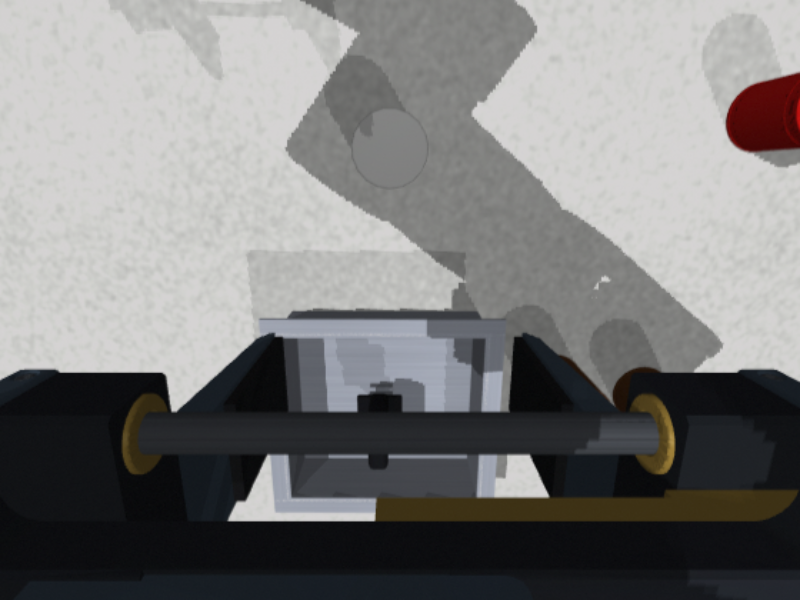

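Jar B's lid is at (390,148), about where predicted. The plug is standing in the pan at (380,410).

Request:
{"fn": "jog_arm", "kwargs": {
  "targets": [
    {"slide": [0.031, -0.0015, 0], "delta_rot": [0, 0, 0], "gripper": 1},
    {"slide": [0.031, -0.0015, 0], "delta_rot": [0, 0, 0], "gripper": 1},
    {"slide": [0.03, -0.0015, 0], "delta_rot": [0, 0, 0], "gripper": 1},
    {"slide": [0, 0, 0.04], "delta_rot": [0, 0, 0], "gripper": 1},
    {"slide": [0, 0, 0.04], "delta_rot": [0, 0, 0], "gripper": 1},
    {"slide": [0, 0, 0.04], "delta_rot": [0, 0, 0], "gripper": 1},
    {"slide": [0, 0, 0.04], "delta_rot": [0, 0, 0], "gripper": 1},
    {"slide": [0, 0, 0.028], "delta_rot": [0, 0, 0], "gripper": 1},
    {"slide": [0, 0, 0.016], "delta_rot": [0, 0, 0], "gripper": 1},
    {"slide": [0, 0, 0.008], "delta_rot": [0, 0, 0], "gripper": 1},
    {"slide": [0, 0, 0], "delta_rot": [0, 0, 0], "gripper": 1},
    {"slide": [0, 0, 0], "delta_rot": [0, 0, 0], "gripper": 0},
    {"slide": [0, 0, 0], "delta_rot": [0, 0, 0], "gripper": 0},
    {"slide": [0, 0, 0], "delta_rot": [0, 0, 0], "gripper": 0},
    {"slide": [0, 0, 0], "delta_rot": [0, 0, 0], "gripper": 0},
    {"slide": [0, 0, 0], "delta_rot": [0, 0, 0], "gripper": 0},
    {"slide": [0, 0, 0], "delta_rot": [0, 0, 0], "gripper": 0}
  ]
}}

```text
t: 26.62
eef_pos: [0.4467, -0.207, 0.0365]
tool_rot: [-0.0, 0.688, 0.726, -0.0]
contact_force: [-1.5, -0.5, 6.1]
finger_gap: 0.61
gripper_force: 30.0
```

```bash
python3 -c "
from h import *
st()"
```

```text
t 26.62 loc [-0.1448 -0.3676  0.0365] yrel -0.1 F [-1.5 -0.5  6.1] gap 0.61 gf 30.0 q6 -0.51
```

Request:
{"fn": "jog_arm", "kwargs": {
  "targets": [
    {"slide": [0, 0, -0.01], "delta_rot": [0, 0, 0], "gripper": 0},
    {"slide": [0, 0, -0.035], "delta_rot": [0, 0, 0], "gripper": 0},
    {"slide": [0, 0, -0.04], "delta_rot": [0, 0, 0], "gripper": 0},
    {"slide": [0, 0, -0.04], "delta_rot": [0, 0, 0], "gripper": 0},
    {"slide": [0, 0, -0.04], "delta_rot": [0, 0, 0], "gripper": 0},
    {"slide": [0.029, 0.0235, 0], "delta_rot": [0, 0, 0], "gripper": 0},
    {"slide": [0.029, 0.0235, 0], "delta_rot": [0, 0, 0], "gripper": 0},
    {"slide": [0.029, 0.0235, 0], "delta_rot": [0, 0, 0], "gripper": 0},
    {"slide": [0.029, 0.0235, 0], "delta_rot": [0, 0, 0], "gripper": 0},
    {"slide": [0.029, 0.0235, 0], "delta_rot": [0, 0, 0], "gripper": 0},
    {"slide": [0.029, 0.0235, 0], "delta_rot": [0, 0, 0], "gripper": 0},
    {"slide": [0.029, 0.0235, 0], "delta_rot": [0, 0, 0], "gripper": 0},
    {"slide": [0.029, 0.0235, 0], "delta_rot": [0, 0, 0], "gripper": 0},
    {"slide": [0, 0, 0], "delta_rot": [0, 0, 0], "gripper": 0},
    {"slide": [0, 0, 0.02], "delta_rot": [0, 0, 0], "gripper": 0},
    {"slide": [0, 0, 0.03], "delta_rot": [0, 0, 0], "gripper": 0},
    {"slide": [0, 0, 0.025], "delta_rot": [0, 0, 0], "gripper": 0},
    {"slide": [0, 0, 0.01], "delta_rot": [0, 0, 0], "gripper": 0},
    {"slide": [0, 0, 0.007], "delta_rot": [0, 0, 0], "gripper": 0},
    {"slide": [0, 0, 0], "delta_rot": [0, 0, 0], "gripper": 0}
  ]
}}

```text
t: 28.28
eef_pos: [0.6218, 0.0345, 0.1077]
tool_rot: [-0.001, 0.688, 0.725, -0.001]
contact_force: [0.6, 0.6, -1.4]
finger_gap: 0.607
gripper_force: 30.0
```

```bash
python3 -c "
from h import *
st()"
```

```text
t 28.28 loc [ 0.0433 -0.1361  0.1077] yrel -0.12 F [ 0.6  0.6 -1.4] gap 0.607 gf 30.0 q6 -0.016
```

Request:
{"fn": "jog_arm", "kwargs": {
  "targets": [
    {"slide": [0, 0, 0.007], "delta_rot": [0, 0, 0], "gripper": 0},
    {"slide": [0, 0, 0.0045], "delta_rot": [0, 0, 0], "gripper": 0},
    {"slide": [0, 0, 0], "delta_rot": [0, 0, 0], "gripper": 0},
    {"slide": [0, 0, 0], "delta_rot": [0, 0, 0], "gripper": 0},
    {"slide": [0, 0, 0], "delta_rot": [0, 0, 0], "gripper": 0},
    {"slide": [0, 0, 0], "delta_rot": [0, 0, 0], "gripper": 0.8},
    {"slide": [0, 0, 0], "delta_rot": [0, 0, 0], "gripper": 0.8},
    {"slide": [0, 0, 0], "delta_rot": [0, 0, 0], "gripper": 0.8},
    {"slide": [0, 0, -0.02], "delta_rot": [0, 0, 0], "gripper": 0.8},
    {"slide": [0, 0, -0.03], "delta_rot": [0, 0, 0], "gripper": 0.8},
    {"slide": [0, 0, -0.04], "delta_rot": [0, 0, 0], "gripper": 0.8},
    {"slide": [0, 0, -0.04], "delta_rot": [0, 0, 0], "gripper": 0.8},
    {"slide": [0, 0, -0.02], "delta_rot": [0, 0, 0], "gripper": 0.8},
    {"slide": [0.014, -0.032, 0], "delta_rot": [0, 0, 0], "gripper": 1},
    {"slide": [0.014, -0.032, 0], "delta_rot": [0, 0, 0], "gripper": 1},
    {"slide": [0.014, -0.032, 0], "delta_rot": [0, 0, 0], "gripper": 1},
    {"slide": [0.014, -0.032, 0], "delta_rot": [0, 0, 0], "gripper": 1},
    {"slide": [0, 0, 0], "delta_rot": [0, 0, 0], "gripper": 1},
    {"slide": [0, 0, 0], "delta_rot": [0, 0, 0], "gripper": 1}
  ]
}}

```text
t: 29.87
eef_pos: [0.4907, 0.0843, 0.2485]
tool_rot: [0.001, 0.688, 0.726, 0.001]
contact_force: [0.4, -0.3, -0.5]
finger_gap: 1.001
gripper_force: 0.0
```

```bash
python3 - <<'E'
from h import *
st(); c=cam('wrist','w11')
cv2.imwrite('pics/w11b.png',cv2.resize(cv2.imread('pics/w11.png'),(800,600)))
E
```

```text
t 29.87 loc [-0.085  -0.0792  0.2485] yrel -0.01 F [ 0.4 -0.3 -0.5] gap 1.001 gf 0.0 q6 0.093
```

View pics/w11b.png

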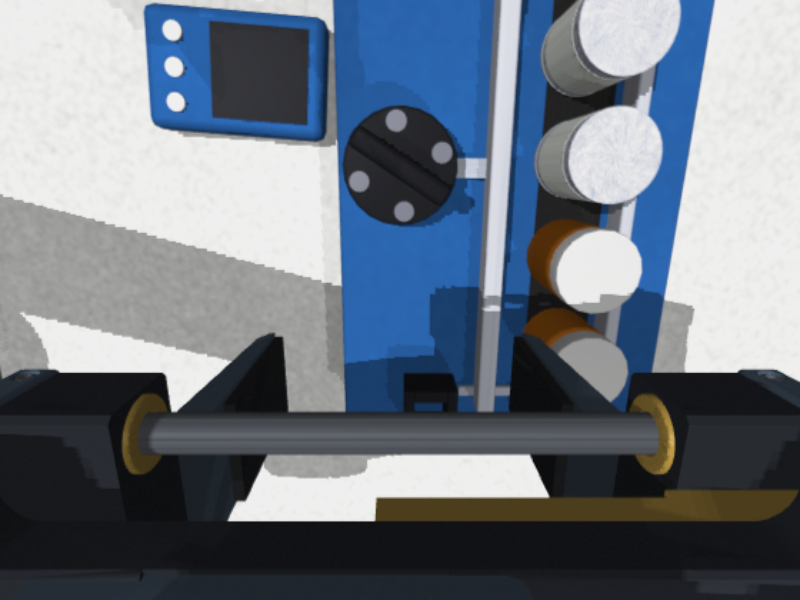

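All four samples stand in the channel. The wheel disc is centred at about (400,166), with the grip bar from about (355,130) to (450,196).

```bash
python3 - <<'E'
from h import *
c=dict(np.load('pics/w11.npz')); f=lambda u,v,z:loc(px2w(c,u*.7,v*.7,z)).round(4)
print(f(400,166,.09), 'bolts',f(397,120,.09),f(442,153,.09),f(403,211,.09),f(359,181,.09),'bar face',f(515,150,.084),f(497,350,.084),'socket',f(430,390,.06))
c['frame']=cv2.cvtColor(cv2.imread('pics/w11.png'),cv2.COLOR_BGR2RGB)
print(lids(c,dict(jarB=(.043,-.133),jarA=(.043,-.061),tinA=(.043,.011)),z=.132))
im=cv2.resize(cv2.imread('pics/w11.png')[70:165,235:330],(570,570),interpolation=cv2.INTER_CUBIC); 
im=cv2.convertScaleAbs(im,alpha=2.2); cv2.imwrite('pics/w11c.png',im)
E
```

```text
[-0.0827  0.0048  0.09  ] bolts [-0.0848  0.0343  0.09  ] [-0.054   0.0133  0.09  ] [-0.0806 -0.0256  0.09  ] [-0.1112 -0.0052  0.09  ] bar face [-0.0028  0.0155  0.084 ] [-0.0065 -0.1331  0.084 ] socket [-0.0565 -0.1794  0.06  ]
{'jarB': [[0.0481, -0.134]], 'jarA': [[0.0411, -0.0573], [0.0477, -0.0647]], 'tinA': [[0.0438, 0.009], [0.0243, 0.0054]]}
```

View pics/w11c.png

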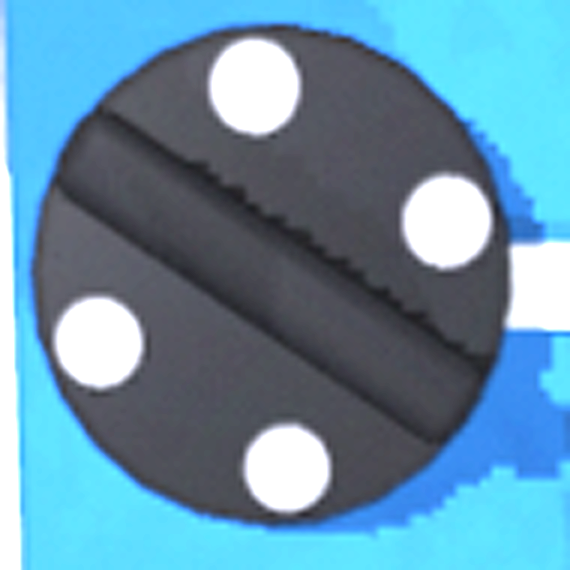

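Request:
{"fn": "jog_arm", "kwargs": {
  "targets": [
    {"slide": [0.0411, 0.0005, 0], "delta_rot": [0, 0, 0], "gripper": 0.6},
    {"slide": [0.0411, 0.0005, 0], "delta_rot": [0, 0, 0], "gripper": 0.6},
    {"slide": [0, 0, 0.006], "delta_rot": [0, 0, -0.122], "gripper": 0.6},
    {"slide": [0, 0, 0.006], "delta_rot": [0, 0, -0.122], "gripper": 0.6},
    {"slide": [0, 0, 0.006], "delta_rot": [0, 0, -0.122], "gripper": 0.6},
    {"slide": [0, 0, 0.006], "delta_rot": [0, 0, -0.122], "gripper": 0.6},
    {"slide": [0, 0, 0.006], "delta_rot": [0, 0, -0.122], "gripper": 0.6},
    {"slide": [0, 0, 0.006], "delta_rot": [0, 0, -0.122], "gripper": 0.6},
    {"slide": [0, 0, 0.006], "delta_rot": [0, 0, -0.122], "gripper": 0.6},
    {"slide": [0, 0, 0.006], "delta_rot": [0, 0, -0.122], "gripper": 0.6},
    {"slide": [0, 0, 0], "delta_rot": [0, 0, 0], "gripper": 0.6},
    {"slide": [0, 0, 0], "delta_rot": [0, 0, 0], "gripper": 0.6}
  ]
}}

```text
t: 30.92
eef_pos: [0.4894, 0.1658, 0.1992]
tool_rot: [-0.0, 0.269, 0.963, -0.0]
contact_force: [-0.3, -0.3, 0.6]
finger_gap: 0.6
gripper_force: 0.0
```

```bash
python3 -c "
from h import *
st()"
```

```text
t 30.92 loc [-0.0818  0.0023  0.1992] yrel 55.6 F [-0.3 -0.3  0.6] gap 0.6 gf 0.0 q6 -0.721
```

Request:
{"fn": "jog_arm", "kwargs": {
  "targets": [
    {"slide": [0, -0.001, 0.03], "delta_rot": [0, 0, 0], "gripper": 0.6},
    {"slide": [0, -0.001, 0.03], "delta_rot": [0, 0, 0], "gripper": 0.6},
    {"slide": [0, 0, 0.022], "delta_rot": [0, 0, 0], "gripper": 0.6},
    {"slide": [0, 0, 0.012], "delta_rot": [0, 0, 0], "gripper": 0.6},
    {"slide": [0, 0, 0.009], "delta_rot": [0, 0, 0], "gripper": 0.6},
    {"slide": [0, 0, 0], "delta_rot": [0, 0, 0], "gripper": 0.6},
    {"slide": [0, 0, 0], "delta_rot": [0, 0, 0], "gripper": 0},
    {"slide": [0, 0, 0], "delta_rot": [0, 0, 0], "gripper": 0},
    {"slide": [0, 0, 0], "delta_rot": [0, 0, 0], "gripper": 0},
    {"slide": [0, 0, 0], "delta_rot": [0, 0, 0], "gripper": 0},
    {"slide": [0, 0, 0], "delta_rot": [0, 0, 0], "gripper": 0},
    {"slide": [0, 0, 0], "delta_rot": [0, 0, 0], "gripper": 0}
  ],
  "newtons": 20
}}

```text
t: 31.92
eef_pos: [0.4878, 0.1646, 0.097]
tool_rot: [0.001, 0.268, 0.963, 0.001]
contact_force: [4.4, 8.1, -0.9]
finger_gap: 0.192
gripper_force: 4.8
```

```bash
python3 -c "
from h import *
s=st(); print(np.round(s['moment'],2))"
```

```text
t 31.92 loc [-0.0835  0.0012  0.097 ] yrel 55.81 F [ 4.4  8.1 -0.9] gap 0.192 gf 4.8 q6 -0.726
[ 1.47 -0.74  0.07]
```

Request:
{"fn": "jog_arm", "kwargs": {
  "targets": [
    {"slide": [0, 0.0015, 0], "delta_rot": [0, 0, 0], "gripper": 0},
    {"slide": [0, 0.0015, 0], "delta_rot": [0, 0, 0], "gripper": 0},
    {"slide": [0, 0, 0], "delta_rot": [0, 0, 0], "gripper": 0},
    {"slide": [0, 0, 0], "delta_rot": [0, 0, 0], "gripper": 0}
  ]
}}

```text
t: 32.25
eef_pos: [0.4887, 0.1661, 0.0969]
tool_rot: [0.0, 0.267, 0.964, -0.001]
contact_force: [-1.8, -3.9, 4.3]
finger_gap: 0.155
gripper_force: 20.0
```

```bash
python3 -c "
from h import *
s=st(); print(np.round(s['moment'],2))"
```

```text
t 32.25 loc [-0.0824  0.0026  0.0969] yrel 55.85 F [-1.8 -3.9  4.3] gap 0.155 gf 20.0 q6 -0.722
[-0.54  0.1  -0.04]
```

Request:
{"fn": "jog_arm", "kwargs": {
  "targets": [
    {"slide": [0, 0, 0], "delta_rot": [0, 0, 0.1], "gripper": 0},
    {"slide": [0, 0, 0], "delta_rot": [0, 0, 0.1], "gripper": 0},
    {"slide": [0, 0, 0], "delta_rot": [0, 0, 0.1], "gripper": 0},
    {"slide": [0, 0, 0], "delta_rot": [0, 0, 0.1], "gripper": 0},
    {"slide": [0, 0, 0], "delta_rot": [0, 0, 0.1], "gripper": 0},
    {"slide": [0, 0, 0], "delta_rot": [0, 0, 0.1], "gripper": 0},
    {"slide": [0, 0, 0], "delta_rot": [0, 0, 0.1], "gripper": 0},
    {"slide": [0, 0, 0], "delta_rot": [0, 0, 0.1], "gripper": 0},
    {"slide": [0, 0, 0], "delta_rot": [0, 0, 0], "gripper": 0},
    {"slide": [0, 0, 0], "delta_rot": [0, 0, 0], "gripper": 0}
  ],
  "newtons": 30
}}

```text
t: 33.08
eef_pos: [0.4877, 0.1654, 0.0969]
tool_rot: [-0.0, 0.622, 0.783, -0.002]
contact_force: [-3.7, -5.6, 7.2]
finger_gap: 0.152
gripper_force: 30.0
```

```bash
python3 -c "
from h import *
s=st(); print(np.round(s['moment'],2))"
```

```text
t 33.08 loc [-0.0835  0.0019  0.0969] yrel 10.0 F [-3.7 -5.6  7.2] gap 0.152 gf 30.0 q6 0.078
[-0.96  0.36 -0.13]
```

Request:
{"fn": "jog_arm", "kwargs": {
  "targets": [
    {"slide": [-0.001, -0.0005, 0], "delta_rot": [0, 0, 0.1], "gripper": 0},
    {"slide": [0, 0, 0], "delta_rot": [0, 0, 0.1], "gripper": 0},
    {"slide": [0, 0, 0], "delta_rot": [0, 0, 0.1], "gripper": 0},
    {"slide": [0, 0, 0], "delta_rot": [0, 0, 0.1], "gripper": 0},
    {"slide": [0, 0, 0], "delta_rot": [0, 0, 0.1], "gripper": 0},
    {"slide": [0, 0, 0], "delta_rot": [0, 0, 0.1], "gripper": 0},
    {"slide": [0, 0, 0], "delta_rot": [0, 0, 0.1], "gripper": 0},
    {"slide": [0, 0, 0], "delta_rot": [0, 0, 0.1], "gripper": 0},
    {"slide": [0, 0, 0], "delta_rot": [0, 0, 0.1], "gripper": 0},
    {"slide": [0, 0, 0], "delta_rot": [0, 0, 0.1], "gripper": 0},
    {"slide": [0, 0, 0], "delta_rot": [0, 0, 0.1], "gripper": 0},
    {"slide": [0, 0, 0], "delta_rot": [0, 0, 0.1], "gripper": 0},
    {"slide": [0, 0, 0], "delta_rot": [0, 0, 0.1], "gripper": 0},
    {"slide": [0, 0, 0], "delta_rot": [0, 0, 0.1], "gripper": 0},
    {"slide": [0, 0, 0], "delta_rot": [0, 0, 0.1], "gripper": 0},
    {"slide": [0, 0, 0], "delta_rot": [0, 0, 0.1], "gripper": 0},
    {"slide": [0, 0, 0], "delta_rot": [0, 0, 0], "gripper": 0},
    {"slide": [0, 0, 0], "delta_rot": [0, 0, 0], "gripper": 0}
  ]
}}

```text
t: 34.58
eef_pos: [0.4857, 0.1666, 0.0969]
tool_rot: [-0.001, 0.995, 0.099, -0.003]
contact_force: [-8.0, 2.8, 9.3]
finger_gap: 0.152
gripper_force: 30.0
```

```bash
python3 -c "
from h import *
s=st(); print(np.round(s['moment'],2))"
```

```text
t 34.58 loc [-0.0854  0.0032  0.0969] yrel -81.76 F [-8.   2.8  9.3] gap 0.152 gf 30.0 q6 1.676
[ 0.34  1.26 -0.13]
```

Request:
{"fn": "jog_arm", "kwargs": {
  "targets": [
    {"slide": [0, 0, 0], "delta_rot": [0, 0, 0.08], "gripper": 0},
    {"slide": [0, 0, 0], "delta_rot": [0, 0, 0.08], "gripper": 0},
    {"slide": [0, 0, 0], "delta_rot": [0, 0, 0.08], "gripper": 0},
    {"slide": [0, 0, 0], "delta_rot": [0, 0, 0.08], "gripper": 0},
    {"slide": [0, 0, 0], "delta_rot": [0, 0, 0.08], "gripper": 0},
    {"slide": [0, 0, 0], "delta_rot": [0, 0, 0], "gripper": 0},
    {"slide": [0, 0, 0], "delta_rot": [0, 0, 0], "gripper": 0}
  ]
}}

```text
t: 35.17
eef_pos: [0.4857, 0.1672, 0.0969]
tool_rot: [-0.001, 0.995, -0.099, -0.003]
contact_force: [-9.1, 4.8, 8.6]
finger_gap: 0.15
gripper_force: 30.0
```

```bash
python3 -c "
from h import *
s=st(); print(np.round(s['moment'],2))"
```

```text
t 35.17 loc [-0.0854  0.0039  0.0969] yrel -104.54 F [-9.1  4.8  8.6] gap 0.15 gf 30.0 q6 2.074
[0.88 1.43 0.77]
```

Request:
{"fn": "jog_arm", "kwargs": {
  "targets": [
    {"slide": [0, 0, 0], "delta_rot": [0, 0, 0.06], "gripper": 0},
    {"slide": [0, 0, 0], "delta_rot": [0, 0, 0.06], "gripper": 0},
    {"slide": [0, 0, 0], "delta_rot": [0, 0, 0.06], "gripper": 0},
    {"slide": [0, 0, 0], "delta_rot": [0, 0, 0], "gripper": 0},
    {"slide": [0, 0, 0], "delta_rot": [0, 0, 0], "gripper": 0}
  ]
}}

```text
t: 35.58
eef_pos: [0.487, 0.1669, 0.0969]
tool_rot: [-0.0, 0.982, -0.187, -0.001]
contact_force: [-4.8, 4.4, 7.2]
finger_gap: 0.208
gripper_force: 33.5
```

```bash
python3 -c "
from h import *
s=st(); print(np.round(s['moment'],2))"
```

```text
t 35.58 loc [-0.0842  0.0035  0.0969] yrel -114.69 F [-4.8  4.4  7.2] gap 0.208 gf 33.5 q6 2.252
[0.76 1.08 1.29]
```

Request:
{"fn": "jog_arm", "kwargs": {
  "targets": [
    {"slide": [0, 0, 0], "delta_rot": [0, 0, -0.1], "gripper": 0},
    {"slide": [0, 0, 0], "delta_rot": [0, 0, 0], "gripper": 0},
    {"slide": [0, 0, 0], "delta_rot": [0, 0, 0], "gripper": 0.6},
    {"slide": [0, 0, 0], "delta_rot": [0, 0, 0], "gripper": 0.6},
    {"slide": [0, 0, 0], "delta_rot": [0, 0, 0], "gripper": 0.6},
    {"slide": [0, 0, 0], "delta_rot": [0, 0, 0], "gripper": 0.6},
    {"slide": [0, 0, -0.02], "delta_rot": [0, 0, 0], "gripper": 0.6},
    {"slide": [0, 0, -0.03], "delta_rot": [0, 0, 0], "gripper": 0.6},
    {"slide": [0, 0, -0.035], "delta_rot": [0, 0, 0], "gripper": 0.6},
    {"slide": [0, 0, -0.035], "delta_rot": [0, 0, 0], "gripper": 0.6},
    {"slide": [0, 0, -0.03], "delta_rot": [0, 0, 0], "gripper": 0.6},
    {"slide": [0, 0, 0], "delta_rot": [0, 0, 0], "gripper": 0.6}
  ]
}}

```text
t: 36.58
eef_pos: [0.492, 0.1666, 0.2529]
tool_rot: [-0.003, 0.99, -0.14, 0.006]
contact_force: [0.2, -0.0, 0.5]
finger_gap: 0.604
gripper_force: 0.0
```

Request:
{"fn": "jog_arm", "kwargs": {
  "targets": [
    {"slide": [0, 0, 0], "delta_rot": [0, 0, -0.1185], "gripper": 0.6},
    {"slide": [0, 0, 0], "delta_rot": [0, 0, -0.1185], "gripper": 0.6},
    {"slide": [0, 0, 0], "delta_rot": [0, 0, -0.1185], "gripper": 0.6},
    {"slide": [0, 0, 0], "delta_rot": [0, 0, -0.1185], "gripper": 0.6},
    {"slide": [0, 0, 0], "delta_rot": [0, 0, -0.1185], "gripper": 0.6},
    {"slide": [0, 0, 0], "delta_rot": [0, 0, -0.1185], "gripper": 0.6},
    {"slide": [0, 0, 0], "delta_rot": [0, 0, -0.1185], "gripper": 0.6},
    {"slide": [0, 0, 0], "delta_rot": [0, 0, -0.1185], "gripper": 0.6},
    {"slide": [0, 0, 0], "delta_rot": [0, 0, -0.1185], "gripper": 0.6},
    {"slide": [0, 0, 0], "delta_rot": [0, 0, -0.1185], "gripper": 0.6},
    {"slide": [0, 0, 0], "delta_rot": [0, 0, -0.1185], "gripper": 0.6},
    {"slide": [0, 0, 0], "delta_rot": [0, 0, -0.1185], "gripper": 0.6},
    {"slide": [0, 0, 0], "delta_rot": [0, 0, -0.1185], "gripper": 0.6},
    {"slide": [0, 0, 0], "delta_rot": [0, 0, -0.1185], "gripper": 0.6},
    {"slide": [0, 0, 0], "delta_rot": [0, 0, -0.1185], "gripper": 0.6},
    {"slide": [0, 0, 0], "delta_rot": [0, 0, -0.1185], "gripper": 0.6},
    {"slide": [-0.04, 0.02, 0], "delta_rot": [0, 0, 0], "gripper": 0.6},
    {"slide": [-0.04, 0.02, 0], "delta_rot": [0, 0, 0], "gripper": 0.6},
    {"slide": [0, 0, 0], "delta_rot": [0, 0, 0], "gripper": 0},
    {"slide": [0, 0, 0], "delta_rot": [0, 0, 0], "gripper": 0}
  ]
}}

```text
t: 38.25
eef_pos: [0.5296, 0.0914, 0.2455]
tool_rot: [-0.001, 0.692, 0.721, -0.0]
contact_force: [-0.6, 0.8, 0.8]
finger_gap: 0.485
gripper_force: 0.0
```

```bash
python3 - <<'E'
from h import *
s=st(); c=cam('wrist','w12')
cv2.imwrite('pics/w12b.png',cv2.resize(cv2.imread('pics/w12.png'),(800,600)))
E
```

```text
t 38.25 loc [-0.0457 -0.0743  0.2455] yrel -0.78 F [-0.6  0.8  0.8] gap 0.485 gf 0.0 q6 0.108
```

View pics/w12b.png

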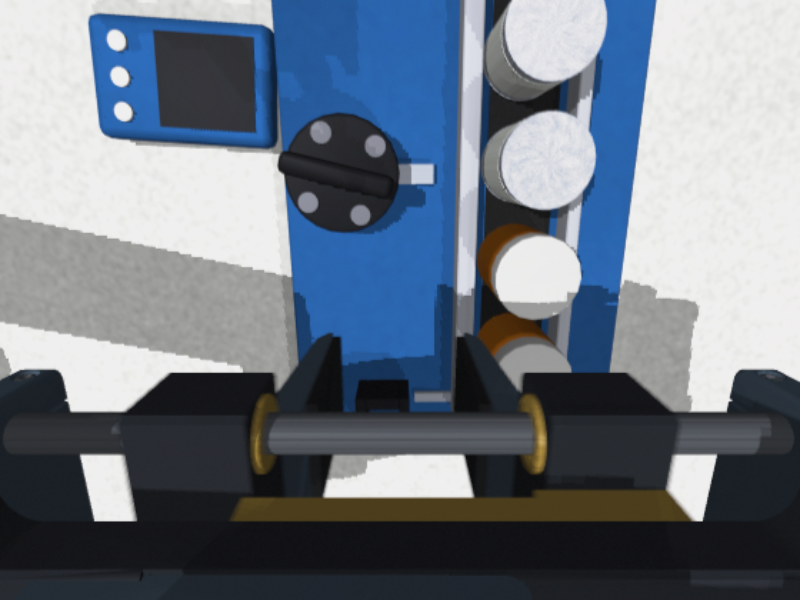

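```bash
python3 - <<'E'
from h import *
c=dict(np.load('pics/w12.npz')); f=lambda u,v,z=.084:loc(px2w(c,u*.7,v*.7,z)).round(4)
print('bar face',f(482,130),f(480,200),f(475,310),'bar outer',f(461,130),'fence face',f(580,210))
g=cv2.imread('pics/w12.png',0)
print(g[140,315:415].tolist())
g=cv2.imread('pics/w11.png',0); print(g[120,335:450].tolist())
E
```

```text
bar face [0.0132 0.0324 0.084 ] [ 0.0135 -0.0141  0.084 ] [ 0.0126 -0.0953  0.084 ] bar outer [-0.0011  0.0326  0.084 ] fence face [ 0.085 -0.022  0.084]
[83, 83, 82, 87, 101, 103, 137, 191, 209, 202, 197, 196, 196, 192, 189, 187, 186, 188, 180, 126, 47, 47, 47, 49, 72, 34, 34, 34, 34, 34, 34, 34, 35, 34, 31, 35, 53, 89, 106, 84, 85, 87, 95, 101, 103, 149, 143, 153, 193, 222, 227, 224, 219, 221, 219, 218, 219, 219, 220, 223, 223, 222, 220, 227, 225, 223, 227, 223, 222, 224, 225, 227, 227, 220, 226, 225, 223, 221, 222, 222, 226, 224, 224, 221, 209, 181, 149, 135, 135, 136, 133, 131, 93, 57, 72, 67, 90, 90, 90, 90]
[183, 183, 183, 183, 174, 130, 100, 103, 143, 200, 219, 221, 220, 220, 219, 217, 215, 213, 211, 212, 209, 163, 66, 48, 49, 60, 84, 82, 83, 83, 83, 83, 83, 83, 84, 84, 83, 82, 82, 79, 128, 105, 101, 121, 123, 123, 123, 124, 123, 123, 123, 123, 123, 123, 123, 122, 123, 122, 124, 148, 120, 85, 86, 128, 198, 222, 224, 233, 229, 230, 225, 229, 231, 236, 235, 230, 226, 216, 216, 225, 224, 224, 227, 229, 228, 227, 228, 230, 216, 217, 228, 223, 227, 227, 226, 223, 221, 224, 224, 224, 227, 233, 231, 229, 227, 227, 231, 226, 225, 231, 229, 229, 223, 218, 229]
```

Wheel view: the clamp bar face is at local x 0.0133 m, against 0.014 expected for home. The grip bar has turned about 160° and the torque rose sharply at the stop, so the bar is home with all four upright. Next, the lever.

Request:
{"fn": "jog_arm", "kwargs": {
  "targets": [
    {"slide": [0.0375, -0.0014, 0], "delta_rot": [0, 0, -0.0136], "gripper": 0},
    {"slide": [0.0375, -0.0014, 0], "delta_rot": [0, 0, 0], "gripper": 0},
    {"slide": [0.0375, -0.0014, 0], "delta_rot": [0, 0, 0], "gripper": 0},
    {"slide": [0.0375, -0.0014, 0], "delta_rot": [0, 0, 0], "gripper": 0},
    {"slide": [0.0375, -0.0014, 0], "delta_rot": [0, 0, 0], "gripper": 0},
    {"slide": [0.0375, -0.0014, 0], "delta_rot": [0, 0, 0], "gripper": 0},
    {"slide": [0.0375, -0.0014, 0], "delta_rot": [0, 0, 0], "gripper": 0},
    {"slide": [0, 0, 0], "delta_rot": [0, 0, 0], "gripper": 0},
    {"slide": [0, 0, 0.03], "delta_rot": [0, 0, 0], "gripper": 0},
    {"slide": [0, 0, 0.025], "delta_rot": [0, 0, 0], "gripper": 0},
    {"slide": [0, 0, 0], "delta_rot": [0, 0, 0], "gripper": 0},
    {"slide": [0, 0, 0], "delta_rot": [0, 0, 0], "gripper": 0}
  ]
}}

```text
t: 39.3
eef_pos: [0.503, 0.3545, 0.1905]
tool_rot: [-0.0, 0.686, 0.728, -0.002]
contact_force: [0.3, -0.9, -0.3]
finger_gap: 0.004
gripper_force: 0.0
```

```bash
python3 -c "
from h import *
st()"
```

```text
t 39.3 loc [-0.0579  0.1899  0.1905] yrel 0.29 F [ 0.3 -0.9 -0.3] gap 0.004 gf 0.0 q6 0.535
```

Request:
{"fn": "jog_arm", "kwargs": {
  "targets": [
    {"slide": [0, 0, 0.007], "delta_rot": [0, 0, 0], "gripper": 0},
    {"slide": [0, 0, 0.007], "delta_rot": [0, 0, 0], "gripper": 0},
    {"slide": [0, 0, 0.007], "delta_rot": [0, 0, 0], "gripper": 0},
    {"slide": [0, 0, 0.007], "delta_rot": [0, 0, 0], "gripper": 0},
    {"slide": [0, 0, 0.007], "delta_rot": [0, 0, 0], "gripper": 0},
    {"slide": [0, 0, 0.007], "delta_rot": [0, 0, 0], "gripper": 0},
    {"slide": [0, 0, 0.007], "delta_rot": [0, 0, 0], "gripper": 0},
    {"slide": [0, 0, 0.007], "delta_rot": [0, 0, 0], "gripper": 0},
    {"slide": [0, 0, 0.007], "delta_rot": [0, 0, 0], "gripper": 0},
    {"slide": [0, 0, 0.007], "delta_rot": [0, 0, 0], "gripper": 0},
    {"slide": [0, 0, 0.005], "delta_rot": [0, 0, 0], "gripper": 0},
    {"slide": [0, 0, 0], "delta_rot": [0, 0, 0], "gripper": 0}
  ]
}}

```text
t: 40.3
eef_pos: [0.5035, 0.3545, 0.1156]
tool_rot: [-0.001, 0.686, 0.727, -0.001]
contact_force: [-1.5, 0.7, 4.9]
finger_gap: 0.005
gripper_force: 1.7
```

```bash
python3 -c "
from h import *
st()"
```

```text
t 40.3 loc [-0.0574  0.1899  0.1156] yrel 0.21 F [-1.5  0.7  4.9] gap 0.005 gf 1.7 q6 0.535
```

Request:
{"fn": "jog_arm", "kwargs": {
  "targets": [
    {"slide": [0, 0, 0.003], "delta_rot": [0, 0, 0], "gripper": 0},
    {"slide": [0, 0, 0.003], "delta_rot": [0, 0, 0], "gripper": 0},
    {"slide": [0, 0, 0], "delta_rot": [0, 0, 0], "gripper": 0},
    {"slide": [0, 0, 0], "delta_rot": [0, 0, 0], "gripper": 0}
  ]
}}

```text
t: 40.63
eef_pos: [0.5046, 0.3543, 0.1097]
tool_rot: [0.0, 0.686, 0.728, -0.0]
contact_force: [0.1, 0.1, -0.7]
finger_gap: 0.001
gripper_force: 0.1
```

```bash
python3 -c "
from h import *
st()"
```

```text
t 40.63 loc [-0.0563  0.1896  0.1097] yrel 0.23 F [ 0.1  0.1 -0.7] gap 0.001 gf 0.1 q6 0.535
```

Request:
{"fn": "jog_arm", "kwargs": {
  "targets": [
    {"slide": [0, 0, 0.002], "delta_rot": [0, 0, 0], "gripper": 0},
    {"slide": [0, 0, 0.002], "delta_rot": [0, 0, 0], "gripper": 0},
    {"slide": [0, 0, 0], "delta_rot": [0, 0, 0], "gripper": 0},
    {"slide": [0, 0, 0], "delta_rot": [0, 0, 0], "gripper": 0}
  ]
}}

```text
t: 40.97
eef_pos: [0.5045, 0.3543, 0.107]
tool_rot: [0.0, 0.686, 0.728, -0.0]
contact_force: [-2.2, -1.4, 7.0]
finger_gap: 0.007
gripper_force: 3.2
```

```bash
python3 -c "
from h import *
st()"
```

```text
t 40.97 loc [-0.0564  0.1897  0.107 ] yrel 0.22 F [-2.2 -1.4  7. ] gap 0.007 gf 3.2 q6 0.535
```

Request:
{"fn": "jog_arm", "kwargs": {
  "targets": [
    {"slide": [0, 0, 0.002], "delta_rot": [0, 0, 0], "gripper": 0},
    {"slide": [0, 0, 0.001], "delta_rot": [0, 0, 0], "gripper": 0},
    {"slide": [0, 0, 0], "delta_rot": [0, 0, 0], "gripper": 0},
    {"slide": [0, 0, 0], "delta_rot": [0, 0, 0], "gripper": 0}
  ]
}}

```text
t: 41.3
eef_pos: [0.5043, 0.3544, 0.1041]
tool_rot: [-0.0, 0.686, 0.727, -0.0]
contact_force: [-3.0, -1.0, 6.0]
finger_gap: 0.005
gripper_force: 3.5
```

```bash
python3 -c "
from h import *
st()"
```

```text
t 41.3 loc [-0.0566  0.1897  0.1041] yrel 0.22 F [-3. -1.  6.] gap 0.005 gf 3.5 q6 0.535
```

Request:
{"fn": "jog_arm", "kwargs": {
  "targets": [
    {"slide": [0, 0, 0.0015], "delta_rot": [0, 0, 0], "gripper": 0},
    {"slide": [0, 0, 0.0015], "delta_rot": [0, 0, 0], "gripper": 0},
    {"slide": [0, 0, 0], "delta_rot": [0, 0, 0], "gripper": 0},
    {"slide": [0, 0, 0], "delta_rot": [0, 0, 0], "gripper": 0}
  ]
}}

```text
t: 41.63
eef_pos: [0.5042, 0.3544, 0.1023]
tool_rot: [-0.0, 0.686, 0.727, 0.0]
contact_force: [-4.2, -1.2, 11.4]
finger_gap: 0.007
gripper_force: 6.3
```

```bash
python3 -c "
from h import *
st()"
```

```text
t 41.63 loc [-0.0567  0.1897  0.1023] yrel 0.22 F [-4.2 -1.2 11.4] gap 0.007 gf 6.3 q6 0.535
```

Request:
{"fn": "jog_arm", "kwargs": {
  "targets": [
    {"slide": [0, 0, 0.0015], "delta_rot": [0, 0, 0], "gripper": 0},
    {"slide": [0, 0, 0.0015], "delta_rot": [0, 0, 0], "gripper": 0},
    {"slide": [0, 0, 0], "delta_rot": [0, 0, 0], "gripper": 0},
    {"slide": [0, 0, 0], "delta_rot": [0, 0, 0], "gripper": 0}
  ]
}}

```text
t: 41.97
eef_pos: [0.5043, 0.3544, 0.1021]
tool_rot: [0.0, 0.686, 0.728, 0.001]
contact_force: [-8.4, -4.2, 26.1]
finger_gap: 0.003
gripper_force: 13.0
```

```bash
python3 -c "
from h import *
st()"
```

```text
t 41.97 loc [-0.0566  0.1898  0.1021] yrel 0.22 F [-8.4 -4.2 26.1] gap 0.003 gf 13.0 q6 0.535
```

Bottomed: the force rose to 26 N with no further travel. Backing off and looking.

Request:
{"fn": "jog_arm", "kwargs": {
  "targets": [
    {"slide": [0, 0, -0.004], "delta_rot": [0, 0, 0], "gripper": 0},
    {"slide": [0, 0, -0.006], "delta_rot": [0, 0, 0], "gripper": 0},
    {"slide": [0, 0, -0.015], "delta_rot": [0, 0, 0], "gripper": 0},
    {"slide": [0, 0, -0.03], "delta_rot": [0, 0, 0], "gripper": 0},
    {"slide": [0, 0, -0.04], "delta_rot": [0, 0, 0], "gripper": 0},
    {"slide": [0, 0, -0.04], "delta_rot": [0, 0, 0], "gripper": 0},
    {"slide": [0, 0, -0.04], "delta_rot": [0, 0, 0], "gripper": 0},
    {"slide": [-0.035, 0.025, 0], "delta_rot": [0, 0, 0], "gripper": 0},
    {"slide": [-0.035, 0.025, 0], "delta_rot": [0, 0, 0], "gripper": 0},
    {"slide": [-0.035, 0, 0], "delta_rot": [0, 0, 0], "gripper": 0},
    {"slide": [-0.035, 0, 0], "delta_rot": [0, 0, 0], "gripper": 0},
    {"slide": [-0.035, 0, 0], "delta_rot": [0, 0, 0], "gripper": 0},
    {"slide": [0, 0, 0], "delta_rot": [0, 0, 0], "gripper": 0},
    {"slide": [0, 0, 0], "delta_rot": [0, 0, 0], "gripper": 0}
  ]
}}

```text
t: 43.13
eef_pos: [0.5634, 0.1829, 0.2722]
tool_rot: [0.0, 0.687, 0.726, 0.0]
contact_force: [0.5, 0.4, -0.1]
finger_gap: 0.006
gripper_force: 0.0
```

```bash
python3 - <<'E'
from h import *
st(); c=cam('wrist','w13'); cam('scene','s13'); cam('top','t13')
print(lids(c,dict(jarB=(.043,-.133),jarA=(.043,-.061),tinA=(.043,.011),tinB=(.0435,.08)),z=.132))
for z,x in ((.108,-.063),(.168,-.048)): print('pad',(w2px(c,wor((x,.189,z)))).round(0))
o=np.zeros((600,800,3),np.uint8)
a=cv2.imread('pics/w13.png'); o[:300,:400]=cv2.resize(a,(400,300))
b=cv2.imread('pics/s13.png'); o[:300,400:]=cv2.resize(b,(400,300))
o[300:,:400]=cv2.resize(b[110:275,220:440],(400,300),interpolation=cv2.INTER_CUBIC)
o[300:,400:]=cv2.resize(cv2.imread('pics/t13.png')[130:280,160:360],(400,300),interpolation=cv2.INTER_CUBIC)
cv2.imwrite('pics/fin.png',o)
E
```

```text
t 43.13 loc [-0.0069  0.0153  0.2722] yrel 0.03 F [ 0.5  0.4 -0.1] gap 0.006 gf 0.0 q6 0.239
{'jarB': None, 'jarA': [[0.0447, -0.0634]], 'tinA': [[0.045, 0.0113], [0.0365, 0.0229]], 'tinB': [[0.0418, 0.0831]]}
pad [217.  15.]
pad [223. -11.]
```

View pics/fin.png

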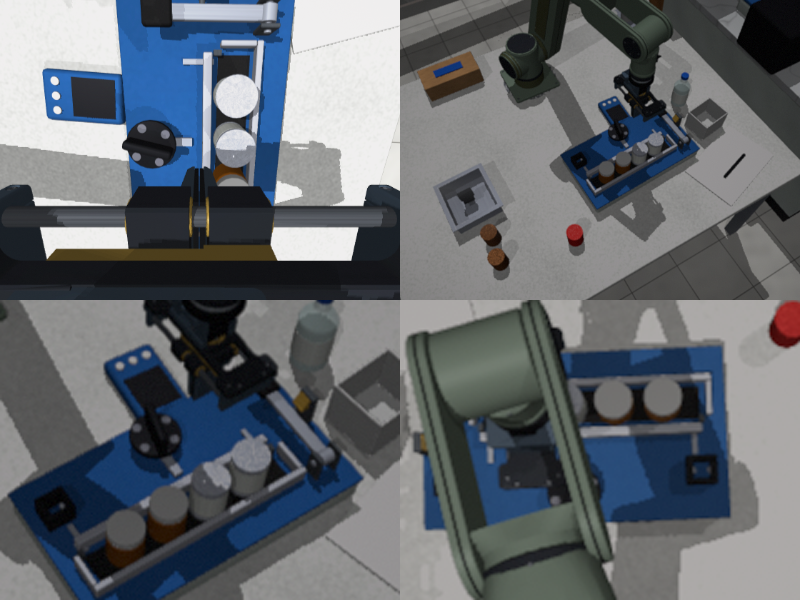

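In the final views the lever pad is at about (218,17), matching the predicted down position (217,15); if it were up it would be out of frame. All four samples are upright in the channel, the plug is in the pan, and the arm is clear of everything.

```bash
python3 -c "
from h import *
print(manip.sign_off())"
```

```text
the job is handed in; nothing more can be done
None
```

The job is handed in at about 43 s on the robot's clock: the plug is in the pan, both jars and both tins stand upright in the channel, the clamp bar is wound home, and the lock lever stays down on its catch with the arm clear; I saw no sign of a grip slip or of a sample being knocked.

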